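Load moulded brackets under the low scan head

TASK

Get the bench scanner ready and start it: put the steel calibration ring that stands on the scanner bed down over its upright post until it sits on the post's foot, and lift every grey bracket out of the mould and slide it, tail first, side by side with the others and square to the bed, under the low scan head until its tail is against the back stop. Only when the ring is parked and all brackets are fully home, throw the scanner's lever all the way over. Leave the bottle, the metal can and the blue tray where they are.

Things in the scene. Friction and masses are not known exactly. Their poses are not given: they have to be found in the camera images.
- bracket1: grey moulded angle bracket, 160 g: plate 140 long (x) x 50 wide (y) x 8 thick; at its -x end an upright flange 10 thick (x=-70 to -60), 46 wide, top 50 above the underside: grip it across its thickness. Origin: centre of the plate's underside; x points to the plain tail end at x=70, z up. Starts in a mould cavity, flange towards the robot. May be absent (None at the start)
- bracket2: grey moulded angle bracket, 160 g: plate 140 long (x) x 50 wide (y) x 8 thick; at its -x end an upright flange 10 thick (x=-70 to -60), 46 wide, top 50 above the underside: grip it across its thickness. Origin: centre of the plate's underside; x points to the plain tail end at x=70, z up. Starts in a mould cavity, flange towards the robot. May be absent (None at the start)
- bracket3: grey moulded angle bracket, 160 g: plate 140 long (x) x 50 wide (y) x 8 thick; at its -x end an upright flange 10 thick (x=-70 to -60), 46 wide, top 50 above the underside: grip it across its thickness. Origin: centre of the plate's underside; x points to the plain tail end at x=70, z up. Starts in a mould cavity, flange towards the robot. May be absent (None at the start)
- bracket4: grey moulded angle bracket, 160 g: plate 140 long (x) x 50 wide (y) x 8 thick; at its -x end an upright flange 10 thick (x=-70 to -60), 46 wide, top 50 above the underside: grip it across its thickness. Origin: centre of the plate's underside; x points to the plain tail end at x=70, z up. Starts in a mould cavity, flange towards the robot. May be absent (None at the start)
- scanner: fixed bench scanner. Origin: centre of the underside of its bed; x points away from the robot, towards the head, z up. Bed: aluminium plate 290 x 290, top 15 above the origin. White scan head: beam over the full width, x=60 to 130, underside 15 above the bed, top 80 above the origin; open between its end supports from y=-131 to 131
- scanner_stop (a point): middle of the dark back stop's face, on the bed top at the scanner's x=130, y=0. A bracket fully home has its origin at the scanner's x=60 and its flange still 60 in front of the head. Four brackets fit side by side, at the scanner's y=-96, -32, 32 and 96
- mould: fixed open aluminium mould, 168 (x) x 272 (y) x 24 high, with four cavities side by side at y=-99, -33, 33 and 99, each 148 x 58 and 12 deep (floor 12 above the origin). Origin: centre of its underside; x points away from the robot, z up
- cal_ring: plain steel calibration ring, outside diameter 60, bore 34, 30 high, 180 g; at the start it stands flat on the scanner bed in front of the head. Origin: centre of its underside, z along the bore
- post: fixed parking post for the ring: foot diameter 60, 8 high, with an upright shaft of diameter 26 whose bevelled top is 60 above the origin. Origin: centre of the foot's underside. The parked ring's underside is 8 above the origin
- scan_lever (a joint): scanner start lever, rad: 0 = off as at the start, 1.0 = fully over (on). It stays where it is left; light friction, about 1 N at the tip
- scan_lever_base: fixed lever housing, 70 x 50 x 25 high. Origin: centre of its underside. The lever turns about the housing's y axis 22 above the origin; at 0 it leans 0.5 rad to the housing's -x side, at 1.0 it leans 0.5 rad to its +x side. It is thrown by pushing the rod or the ball towards +x
- scan_lever_tip (a point): centre of the black ball (diameter 26) on the lever's end, 80 from the pivot; the rod below it has diameter 10
- bottle: bystander: white bottle, diameter 60, 150 tall, standing; origin centre of its underside
- can: bystander: closed plain metal can, diameter 66, 90 tall, standing beyond the scanner; origin centre of its underside
- bits_tray: bystander: open blue plastic tray 130 x 90 x 50; origin centre of its underside
There are look-alikes about, which are no part of the job. Leave any yellow look-alike of the bracket1 alone. What is shaped like the bracket2 but orange is not meant.

How it is judged:
By the outcome, as a careful person would: the job done as asked, in the order asked, and still so for the second after the job is handed in, with the robot touching nothing.
Of bracket1, bracket2, bracket3, bracket4 only 3 to 4 are there at a start; the rules pass over those that are not, and their reading is None.
At some moment in a run one of bracket1, bracket2, bracket3, bracket4, cal_ring may be knocked a few centimetres aside while the robot is not near it.
Once in a run the grip may slacken for a moment while it holds something.
It also fails if it takes over 210 s, if anything falls off the work surface, if the arm or the gripper's body presses on something with over 40 N, if the wrist force passes 120 N, or if a joint passes its speed limit or range.

ROBOT

A 7-joint arm with a two-finger parallel gripper is mounted at the origin on the work surface. World frame = base frame: x ahead of the robot, y to its left, z up, the work surface at z = 0. Lengths are in m, angles in rad, forces in N, time in s.
With the tool pointing down it reaches from about 0.425 to 0.875 m from the base axis. Payload 8.4 kg.
Tool frame: the origin (TCP) lies at the very end of the fingers, on their centre line; the grasp point (between the pads) lies 19 mm behind it; x points along the fingers, y is the direction in which the jaws open and shut, and the axes are right-handed (so a half turn about x gives the same grasp; the last joint's range is limited). The gripper opens to 85 mm and grips with 20 to 120 N. Pads are 22 mm wide; open, the fingers measure 114 mm over their backs; the gripper's body (76 mm by 85 mm) begins 54 mm behind the grasp point. The pads swing forward as they close: fully open they stand 13 mm farther back than shut.
Start: joints at [1.019, 0.333, 0.04, 1.465, -0.013, 1.343, -0.059], TCP at [0.284, -0.584, 0.231] pointing down, gripper open.
Joint ranges: [-2.58, 2.58], [-0.38, 2.09], [-1.3, 1.39], [0.25, 2.4], [-1.5, 4.64], [0.08, 2.09], [-2.65, 2.65]. Speed limits (rad/s): [2.22, 2.22, 2.79, 2.79, 3.14, 3.14, 3.14].

INTERFACE

Orientations are given as a unit quaternion [x, y, z, w].
In Python, from workcell import * gives the robot as it stands.
- The arm moves only by the tool move_arm, never from a script. Its argument "deltas" is a list of rows, each a list of 7 numbers: the shift along the tool's x, y, z in cm, then the turn, a rotation vector about the tool's x, y, z in units of 5 degrees (1.0 is 5 degrees), then the finger opening in cm, from 0 to 8.54. In form: [[tx, ty, tz, rx, ry, rz, claw], ...]. A call has 1 to 8 rows; each row is the pose to reach, as a shift and turn from the pose commanded when the call began, along the tool's axes at that moment; what a row does not reach only later rows make up. A row lasts 1/12 s, in which the tool goes at most 41.7 mm and 7.16 degrees, less where a joint would pass 70% of its speed; a pose out of reach is approached as far as the arm can. A call with a gripper value outside its range is refused whole. The fingers move at their own pace and stop on an object; the grip force is fixed at half the most. Time passes only in rows, so rows that repeat a pose let the fingers close. It gives the time, the measured TCP pose, the force and the opening at its end, in the units of the state.
- sense(): the state, without advancing time (a new reading comes with each control period).
- camera(name): name is "scene" or "top" or "wrist"; returns (picture, depth): 384x512x3 uint8, blue, green, red; 384x512 float32, m along the optical axis (not along the pixel's ray), 0 where there is no reading.
- calibration(name): a dict with "mtx" (3x3 intrinsics, pixels), "R" (3x3) and "t" (3): a world point X has camera coordinates R X + t; the wrist camera has in their place "hand_eye" (4x4, takes a point from camera to tool coordinates, whose origin is the TCP and whose axes are the tool frame's). Camera axes: x right, y down, z forward; pixel columns grow to the right and rows downward; lengths in m; the calibration is good to about 2 mm. The wrist camera is an equidistant fisheye: a pixel r from the principal point sees the ray r / f radians off the axis. A picture is of the moment at which its call begins: read the wrist's pose just before it. calibration takes no time and is no camera call.
- job_done(): hands the job in, once; it reports no verdict.
Trained networks look in the newest picture that a camera, given by its name, has taken for a name from the list of things; names that differ only in an ending like _2 or _b are one class to them, and where a whole thing is asked for, a point or a joint stands for the part that bears it (a point fixed in the world has none). Each returns a list of dicts, best first, with "score" (0 to 1); they miss things now and then, are a little off and sometimes report something else, mostly with a low value. They report only what shows in the picture. A call takes as long as a camera call. They do not tell look-alikes from the thing itself.
- outline_of(camera, label): "region" (384x512 bool, what is visible of it) and "point" ([column, row] in pixels, amid what is visible of it).
The state is a dict: "t": time; "joint_pos": joint angles; "qd": joint speeds; "effort": joint torques, N m; "tool_pos": TCP position; "tool_rot": TCP orientation; "force": force on the tool from outside, world axes, zero at the start; "wrist_torque": the same for the moment, N m; "grip_width": opening from 0.0 (shut) to 1.0 (fully open).
Only numpy, scipy, OpenCV 4.12 (cv2) and the standard library are available. Lean on these libraries where they do the work, as an engineer would, in place of code of your own. Each camera call takes 0.05 s, during which the arm holds its last target.

## Working session

There is one attempt and no reset: what is moved stays moved. The work goes in short steps, Python scripts to look and compute and a tool call to move; the robot and the scene stay as the last step left them, time stands still between calls to the robot, and variables do not carry over. Pictures are saved under pics/ and viewed, and the job is handed in when it is done.

Besides the shell and the picture viewer there is one more tool, called after "Emit:" by a JSON object that holds its "api" and its "payload", one argument or row to a line. move_arm: Moves the arm, as the interface text tells. Its arguments: {"type":"object","properties":{"deltas":{"type":"array"}},"required":["deltas"]}

```bash
ls; mkdir -p pics; cat > h.py <<'E'
from workcell import *
import numpy as np, cv2, json
from scipy.spatial.transform import Rotation as R
def snap(n,f,show=True):
    s=sense(); im,d=camera(n); cv2.imwrite(f'pics/{f}.png',im); np.savez(f'pics/{f}.npz',im=im,d=d,p=s['tool_pos'],q=s['tool_rot']); return im,d,s
def cloud(n,d):
    c=calibration(n);m=c['mtx'];v,u=np.mgrid[:384,:512]
    P=np.stack([(u-m[0,2])/m[0,0]*d,(v-m[1,2])/m[1,1]*d,d],-1)
    return (P-np.array(c['t']))@np.array(c['R'])
def st():
    s=sense();print('t',round(s['t'],2),'pos',np.round(s['tool_pos'],4),'rot\n',np.round(R.from_quat(s['tool_rot']).as_matrix(),3),'F',np.round(s['force'],1),'g',round(s['grip_width'],3));return s
E
python3 - <<'E'
from h import *
s=st();print(s)
for n in('scene','top','wrist'):
    im,d,_=snap(n,n+'0');print(n,calibration(n))
E
```

```text
pics
t 0.0 pos [ 0.2841 -0.5841  0.2304] rot
 [[-0.001  0.438 -0.899]
 [ 0.002 -0.899 -0.438]
 [-1.    -0.002  0.   ]] F [ 0.7  0.3 -0.2] g 1.0
{'t': 0.0, 'joint_pos': array([ 1.01878085,  0.33393182,  0.03989603,  1.46631668, -0.01342868,
        1.34334438, -0.05845044]), 'qd': array([ 0.00016545, -0.00025458,  0.00098892,  0.00031284,  0.00070809,
        0.00096624,  0.00191045]), 'effort': array([-2.71172248e-04, -6.58550262e+01,  1.36542868e+00, -4.05558980e+01,
        1.68331666e-02,  1.26637731e-02, -4.09701772e-05]), 'tool_pos': array([ 0.28412647, -0.58406277,  0.23038586]), 'tool_rot': array([-0.68888935, -0.15932033,  0.68923097, -0.15814286]), 'force': array([ 0.6543016 ,  0.30339462, -0.24864552]), 'wrist_torque': array([-0.01669539,  0.02111403, -0.00298889]), 'grip_width': 0.9999552110560901}
scene {'mtx': array([[490.02283614,   0.        , 251.70786758],
       [  0.        , 490.02283614, 196.2164639 ],
       [  0.        ,   0.        ,   1.        ]]), 'R': array([[-0.35155946,  0.93594215,  0.02045109],
       [ 0.53181315,  0.21764322, -0.81841689],
       [-
[... 284 characters left out ...]
2, -0.99964001, -0.00257777],
       [-0.9822924 , -0.02576393, -0.18557441],
       [ 0.1854412 ,  0.00748806, -0.98262683]]), 't': array([0.0466443 , 0.53238665, 1.06099066])}
wrist {'mtx': array([[297.31863964,   0.        , 255.11796941],
       [  0.        , 297.31863964, 189.49586665],
       [  0.        ,   0.        ,   1.        ]]), 'hand_eye': array([[ 1.43736866e-04, -3.25879308e-01,  9.45411369e-01,
        -1.42905559e-01],
       [ 9.99999821e-01,  5.96044239e-04,  5.34176393e-05,
        -4.94884130e-05],
       [-5.80914703e-04,  9.45411192e-01,  3.25879335e-01,
        -8.50327141e-02],
       [ 0.00000000e+00,  0.00000000e+00,  0.00000000e+00,
         1.00000000e+00]])}
```

View pics/top0.png

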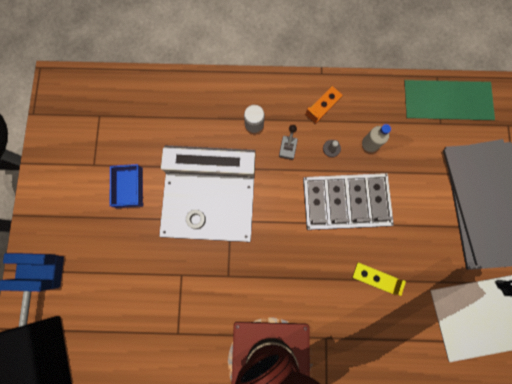

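View pics/scene0.png

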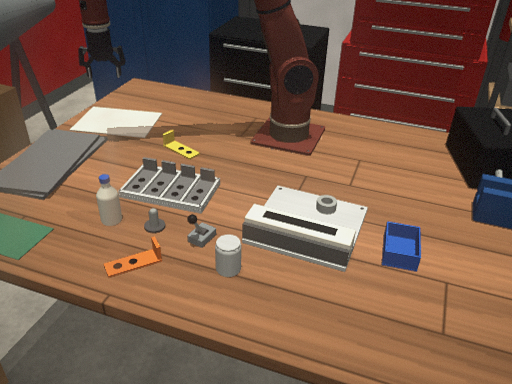

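View pics/wrist0.png

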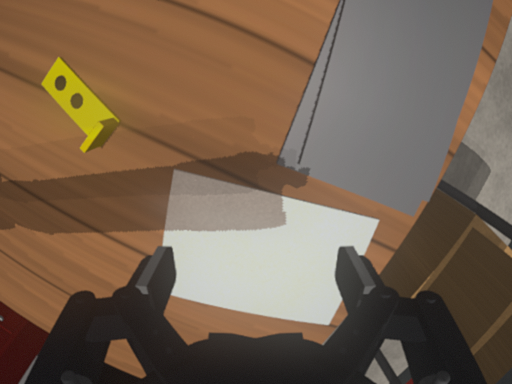

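The top view shows the scanner at left (160-255, 148-240), with the ring at (195,218). The mould holds four grey brackets (305-392, 175-228). The post is at (333,148), the lever at (291,140), the bottle at (376,138) and the can at (254,118). The yellow and orange look-alikes lie apart from the rest.

```bash
cat > m.py <<'E'
from h import *
import sys
for n in('top','scene'):
    im,d,_=snap(n,n+'1');P=cloud(n,d)
    print(n, 'table z',np.median(P[...,2][(np.abs(P[...,2])<.02)]))
    for l in('cal_ring','post','bracket1','mould','scanner','scan_lever_base','scan_lever_tip','bottle','can','bits_tray'):
        for o in outline_of(n,l)[:5]:
            r=o['region']&(d>0);Q=P[r]
            if len(Q)<4: continue
            zt=np.percentile(Q[:,2],97);T=Q[Q[:,2]>zt-.006]
            rc=cv2.minAreaRect((Q[:,:2]*1000).astype(np.float32))
            print(l,round(o['score'],2),np.round(o['point']),'n',r.sum(),'med',np.round(np.median(Q,0),3),'ztop',round(zt,3),'topctr',np.round((T.min(0)+T.max(0))/2,3),'rect',np.round(rc[0]),np.round(rc[1]),round(rc[2],1))
E
python3 m.py
```

```text
top table z 0.00040018772558988113
cal_ring 0.47 [193. 218.] n 234 med [0.423 0.245 0.044] ztop 0.048 topctr [0.423 0.244 0.046] rect [423. 244.] [56. 58.] 0.7
post 0.68 [318. 201.] n 721 med [ 0.49  -0.138  0.02 ] ztop 0.062 topctr [ 0.424 -0.141  0.061] rect [ 491. -138.] [144.  58.] 4.4
post 0.59 [339. 201.] n 724 med [ 0.491 -0.203  0.02 ] ztop 0.062 topctr [ 0.428 -0.21   0.061] rect [ 494. -204.] [144.  58.] 6.0
post 0.58 [331. 148.] n 266 med [ 0.668 -0.188  0.009] ztop 0.06 topctr [ 0.673 -0.193  0.06 ] rect [ 673. -192.] [57. 60.] 44.8
bracket1 0.94 [379. 279.] n 819 med [ 0.252 -0.334  0.009] ztop 0.05 topctr [ 0.233 -0.385  0.05 ] rect [ 256. -325.] [139.  50.] 69.5
bracket1 0.93 [317. 202.] n 730 med [ 0.49  -0.138  0.02 ] ztop 0.062 topctr [ 0.424 -0.143  0.061] rect [ 491. -138.] [144.  57.] 4.5
bracket1 0.87 [381. 200.] n 710 med [ 0.499 -0.335  0.02 ] ztop 0.062 topctr [ 0.438 -0.34   0.062] rect [ 502. -337.] [142.  57.] 5.6
bracket1 0.81 [338. 205.] n 708 med [ 0.489 -0.205  0.02 ] ztop 0.062 topctr [ 0.428 -0.21   0.061] rect [ 493. -206.] [140.  55.] 5.5
bracket1 
[... 2372 characters left out ...]
09 0.081] rect [510. 208.] [298. 297.] 88.5
scan_lever_base 0.75 [197. 232.] n 602 med [ 0.689 -0.044  0.024] ztop 0.101 topctr [ 0.713 -0.052  0.101] rect [664. -53.] [120.  81.] 5.8
bottle 0.72 [143. 177.] n 501 med [ 0.484 -0.336  0.021] ztop 0.058 topctr [ 0.444 -0.341  0.058] rect [ 506. -338.] [139.  58.] 6.4
bottle 0.59 [108. 205.] n 944 med [ 0.711 -0.311  0.074] ztop 0.149 topctr [ 0.695 -0.323  0.149] rect [ 608. -394.] [295.  67.] 37.5
can 0.94 [226. 253.] n 947 med [0.778 0.077 0.069] ztop 0.092 topctr [0.758 0.07  0.091] rect [762.  71.] [64. 64.] 75.4
bits_tray 0.93 [401. 248.] n 1600 med [0.514 0.478 0.02 ] ztop 0.049 topctr [0.528 0.476 0.048] rect [526. 481.] [137. 101.] 5.4
```

```bash
cat > m2.py <<'E'
from h import *
def rect(Q):
    rc=cv2.minAreaRect((Q[:,:2]*1000).astype(np.float32));return np.round(rc[0],1),np.round(rc[1],1),round(rc[2],2)
for n in('top','scene'):
    d=np.load(f'pics/{n}1.npz')['d'];P=cloud(n,d).reshape(-1,3)
    P=P[(d>0).ravel()]
    B=lambda a,b,c,e:(P[:,0]>a)&(P[:,0]<b)&(P[:,1]>c)&(P[:,1]<e)
    Z=P[:,2]
    s=B(.3,.72,.03,.4)
    print(n,'bed',rect(P[s&(Z>.009)&(Z<.022)]),'all',rect(P[s&(Z>.009)&(Z<.12)]),'headtop',rect(P[s&(Z>.07)&(Z<.1)]))
    print(' bed z',np.median(Z[s&(Z>.009)&(Z<.022)]))
    m=B(.38,.62,-.42,-.06)
    print(' mould',rect(P[m&(Z>.008)&(Z<.03)]),'top',rect(P[m&(Z>.0225)&(Z<.03)]))
    for y in(-.141,-.208,-.274,-.340):
        f=B(.38,.5,y-.03,y+.03)&(Z>.045); Q=P[f];print('  flange',rect(Q),np.round(Q.mean(0),4),'ztop',np.round(np.percentile(Q[:,2],90),4))
    l=B(.6,.8,-.1,.0)
    print(' lever base',rect(P[l&(Z>.018)&(Z<.03)]),'ball',rect(P[l&(Z>.088)]), P[l&(Z>.088)].mean(0))
    p=B(.6,.75,-.24,-.15);print(' post foot',rect(P[p&(Z>.004)&(Z<.012)]),'shaft',rect(P[p&(Z>.03)]),'top',rect(P[p&(Z>.055)]))
E
python3 m2.py
```

```text
top bed (array([480.1, 212.8]), array([291. , 235.7]), 88.49) all (array([505.9, 212.1]), array([290.9, 287.3]), 88.47) headtop (array([603.2, 209.1]), array([289.9,  74.9]), 88.53)
 bed z 0.014853356049452251
 mould (array([ 492.5, -239.1]), array([174.5, 274.4]), 3.77) top (array([ 494.9, -238.4]), array([168. , 272.3]), 4.07)
  flange (array([ 423.8, -141.9]), array([ 9.7, 44.7]), 2.69) [ 0.4237 -0.1412  0.0604] ztop 0.0641
  flange (array([ 428.5, -209.6]), array([ 9.5, 45.6]), 1.52) [ 0.4282 -0.21    0.0609] ztop 0.0633
  flange (array([ 432.8, -275.9]), array([10.1, 46.6]), 3.78) [ 0.4321 -0.2749  0.0609] ztop 0.0643
  flange (array([ 438.2, -340.3]), array([ 9.5, 45.2]), 2.26) [ 0.438  -0.3395  0.0603] ztop 0.0641
 lever base (array([670.6, -45.9]), array([49.6, 71.8]), 79.14) ball (array([706.6, -52.6]), array([21.9, 22.7]), 49.05) [ 0.70579085 -0.05198281  0.10064031]
 post foot (array([ 672.1, -194.5]), array([ 86.9, 144.1]), 89.86) shaft (array([ 672.9, -191.8]), array([23.3, 23.5]), 7.09) top (array([ 673.2, -193.1]), array([20. , 20.3]), 88.2)
scene bed (array([509.7, 21
[... 340 characters left out ...]
ray([18.3, 47.1]), 6.8) [ 0.4286 -0.1405  0.0552] ztop 0.062
  flange (array([ 431.7, -209.5]), array([18.1, 49.2]), 7.98) [ 0.4326 -0.2075  0.0553] ztop 0.0618
  flange (array([ 436.1, -276.3]), array([19.2, 50.8]), 1.95) [ 0.4367 -0.2738  0.0553] ztop 0.0618
  flange (array([ 440.1, -341.5]), array([17.4, 47.1]), 4.65) [ 0.4425 -0.3396  0.0554] ztop 0.0623
 lever base (array([673., -45.]), array([52.6, 72.9]), 78.74) ball (array([714.4, -50.7]), array([18.8, 23.4]), 16.5) [ 0.7149384  -0.04989423  0.09778017]
 post foot (array([ 667.5, -191.8]), array([131.9,  66.4]), 0.26) shaft (array([ 679.4, -190.1]), array([22.2, 24.6]), 75.65) top (array([ 677.7, -192.9]), array([17.5, 22. ]), 28.86)
```

```bash
cat > go.py <<'E'
import sys
from h import *
# usage: go.py x y z yawdeg   (world target for TCP, tool pointing down; yaw = heading of tool y axis)
x,y,z,yaw=map(float,sys.argv[1:5])
s=sense();p=np.array(s['tool_pos']);M=R.from_quat(s['tool_rot'])
a=np.radians(yaw);T=np.array([[0,np.cos(a),np.sin(a)],[0,np.sin(a),-np.cos(a)],[-1,0,0]])
d=M.inv().apply(np.array([x,y,z])-p)*100
r=(M.inv()*R.from_matrix(T)).as_rotvec()/np.radians(5)
print('t',round(s['t'],2),'pos',np.round(p,4),'yaw',round(np.degrees(np.arctan2(*M.as_matrix()[[1,0],1])),2),'F',np.round(s['force'],1),'g',round(s['grip_width'],3))
print('delta',np.round(d,2),'rot',np.round(r,3),'rows',max(np.linalg.norm(d)/4.17,np.linalg.norm(r)*5/7.16))
E
python3 go.py .55 -.25 .25 0;python3 go.py .4235 .2445 .15 0
```

```text
t 1.25 pos [ 0.2843 -0.5845  0.2313] yaw -64.06 F [ 0.1  0.1 -0.7] g 0.996
delta [ -1.87 -18.46 -38.52] rot [-12.812  -0.      0.   ] rows 10.253223201077198
t 1.25 pos [ 0.2843 -0.5845  0.2313] yaw -64.06 F [ 0.1  0.1 -0.7] g 0.996
delta [  8.13 -68.46 -48.78] rot [-12.812  -0.      0.   ] rows 20.251779828826432
```

Emit:
{"api": "move_arm", "payload": {
  "deltas": [
    [-0.3,-2.3,-4,-1.4,0,0,8.5],
    [-0.6,-4.6,-8,-2.8,0,0,8.5],
    [-0.9,-6.9,-12,-4.2,0,0,8.5],
    [-1.2,-9.2,-16,-5.6,0,0,8.5],
    [-1.4,-11.5,-20,-7,0,0,8.5],
    [-1.6,-13.8,-25,-8.4,0,0,8.5],
    [-1.8,-16,-30,-9.8,0,0,8.5],
    [-1.9,-18.5,-35,-11.2,0,0,8.5]
  ]
}}

```text
t: 1.92
tool_pos: [0.4798, -0.313, 0.2492]
tool_rot: [0.533, 0.465, -0.533, 0.466]
force: [0.6, -0.9, 0.0]
grip_width: 0.994
```

```bash
python3 go.py .5 .0 .2 0;python3 go.py .4235 .2445 .15 0
```

```text
t 1.92 pos [ 0.4798 -0.313   0.2492] yaw -7.72 F [ 0.6 -0.9  0. ] g 0.994
delta [  4.9   -2.21 -31.29] rot [-1.545  0.008 -0.009] rows 7.613836910858612
t 1.92 pos [ 0.4798 -0.313   0.2492] yaw -7.72 F [ 0.6 -0.9  0. ] g 0.994
delta [  9.88 -13.08 -54.49] rot [-1.545  0.008 -0.009] rows 13.64652516739696
```

Emit:
{"api": "move_arm", "payload": {
  "deltas": [
    [0,0,-4,-0.5,0,0,8.5],
    [0,0,-8,-1,0,0,8.5],
    [0,0,-12,-1.5,0,0,8.5],
    [0,0,-16,-1.5,0,0,8.5],
    [1,-1,-20,-1.5,0,0,8.5],
    [2,-2,-24,-1.5,0,0,8.5],
    [3,-2,-28,-1.5,0,0,8.5],
    [4,-2,-32,-1.5,0,0,8.5]
  ]
}}

```text
t: 2.58
tool_pos: [0.5035, 0.0061, 0.2089]
tool_rot: [0.503, 0.497, -0.502, 0.498]
force: [1.3, 0.1, 0.2]
grip_width: 0.995
```

```bash
python3 go.py .4235 .2445 .15 0
```

```text
t 2.58 pos [0.5035 0.0061 0.2089] yaw -0.59 F [1.3 0.1 0.2] g 0.995
delta [  5.86  -8.25 -23.77] rot [-0.118  0.009 -0.015] rows 6.194000475608326
```

Emit:
{"api": "move_arm", "payload": {
  "deltas": [
    [0,-1.4,-4,0,0,0,8.5],
    [0,-2.8,-8,0,0,0,8.5],
    [1,-4.2,-12,0,0,0,8.5],
    [2,-5.5,-16,0,0,0,8.5],
    [4,-7,-20,0,0,0,8.5],
    [5.5,-8.2,-23.7,0,0,0,8.5],
    [5.5,-8.2,-23.7,0,0,0,8.5]
  ]
}}

```text
t: 3.17
tool_pos: [0.4204, 0.2476, 0.1524]
tool_rot: [-0.501, -0.5, 0.501, -0.498]
force: [-0.8, -0.3, 0.3]
grip_width: 0.996
```

```bash
python3 go.py .4235 .2445 .022 0; python3 - <<'E'
from h import *
snap('wrist','w1')
E
```

```text
t 3.17 pos [0.4204 0.2476 0.1524] yaw -0.18 F [-0.8 -0.3  0.3] g 0.996
delta [13.04  0.33  0.33] rot [-0.037 -0.017  0.019] rows 3.128372774829965
```

View pics/w1.png

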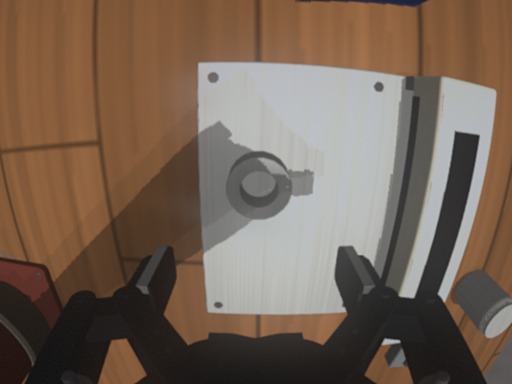

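The wrist view shows the ring at (259,185), upright and clear of everything. I'll measure it from the wrist depth.

```bash
cat >> h.py <<'E'
def wcloud(d,p,q):
    c=calibration('wrist');m=c['mtx'];v,u=np.mgrid[:384,:512]
    a=(u-m[0,2])/m[0,0];b=(v-m[1,2])/m[1,1];th=np.hypot(a,b)+1e-9
    k=np.tan(np.minimum(th,1.5))/th
    P=np.stack([a*k*d,b*k*d,d],-1);H=c['hand_eye'];P=P@H[:3,:3].T+H[:3,3]
    return R.from_quat(q).apply(P.reshape(-1,3)).reshape(384,512,3)+p
def wload(f):
    z=np.load(f'pics/{f}.npz');return z['im'],z['d'],wcloud(z['d'],z['p'],z['q'])
def rect(Q):
    rc=cv2.minAreaRect((Q[:,:2]*1000).astype(np.float32));return np.round(rc[0],1),np.round(rc[1],1),round(rc[2],2)
E
python3 - <<'E'
from h import *
im,d,P=wload('w1');P=P[d>0]
B=lambda a,b,c,e,f,g:P[(P[:,0]>a)&(P[:,0]<b)&(P[:,1]>c)&(P[:,1]<e)&(P[:,2]>f)&(P[:,2]<g)]
r=B(.36,.48,.2,.3,.04,.055);print('ring',rect(r),np.median(r,0))
print('bed',rect(B(.3,.7,.03,.4,.008,.022)),np.median(B(.3,.7,.03,.4,.008,.022),0)[2])
print('head',rect(B(.5,.7,.03,.4,.07,.1)))
E
```

```text
ring (array([424.2, 246.1]), array([58.5, 59. ]), 0.55) [0.42369456 0.2479436  0.04511087]
bed (array([470.9, 213.4]), array([291.5, 215.9]), 88.38) 0.015294790798863256
head (array([602.7, 210.1]), array([289.9,  71.7]), 88.49)
```

Emit:
{"api": "move_arm", "payload": {
  "deltas": [
    [3,0.35,0.2,0,0,0,8.5],
    [6,0.35,0.2,0,0,0,8.5],
    [9,0.35,0.2,0,0,0,8.5],
    [11,0.35,0.2,0,0,0,8.5],
    [12.4,0.35,0.2,0,0,0,8.5],
    [13,0.35,0.2,0,0,0,8.5],
    [13,0.35,0.2,0,0,0,8.5]
  ]
}}

```text
t: 3.8
tool_pos: [0.4273, 0.2393, 0.0228]
tool_rot: [-0.502, -0.498, 0.503, -0.497]
force: [-0.7, -0.2, 0.5]
grip_width: 1.0
```

Emit:
{"api": "move_arm", "payload": {
  "deltas": [
    [0,0,0,0,0,0,5],
    [0,0,0,0,0,0,4],
    [0,0,0,0,0,0,4],
    [0,0,0,0,0,0,4],
    [0,0,0,0,0,0,4],
    [0,0,0,0,0,0,4],
    [0,0,0,0,0,0,4],
    [0,0,0,0,0,0,4]
  ]
}}

```text
t: 4.47
tool_pos: [0.4285, 0.2405, 0.0256]
tool_rot: [0.503, 0.497, -0.502, 0.498]
force: [-3.7, -2.4, 12.0]
grip_width: 0.672
```

```bash
python3 go.py .424 .2455 .022 0
```

```text
t 4.47 pos [0.4285 0.2405 0.0256] yaw -0.57 F [-3.7 -2.4 12. ] g 0.672
delta [ 0.36 -0.45 -0.5 ] rot [-0.115 -0.001 -0.025] rows 0.18274680168201624
```

Emit:
{"api": "move_arm", "payload": {
  "deltas": [
    [0,0,0,0,0,0,7],
    [0,0,0,0,0,0,8],
    [-0.3,-0.45,-0.5,0,0,0,8.5],
    [-0.3,-0.45,-0.5,0,0,0,8.5],
    [-0.3,-0.45,-0.5,0,0,0,8.5],
    [-0.3,-0.45,-0.5,0,0,0,8.5]
  ]
}}

```text
t: 4.97
tool_pos: [0.4232, 0.2453, 0.0269]
tool_rot: [0.502, 0.498, -0.502, 0.498]
force: [0.6, -0.4, -0.0]
grip_width: 0.993
```

```bash
python3 - <<'E'
from h import *
snap('wrist','w2');s=st()
im,d,P=wload('w2');P=P[d>0]
B=lambda a,b,c,e,f,g:P[(P[:,0]>a)&(P[:,0]<b)&(P[:,1]>c)&(P[:,1]<e)&(P[:,2]>f)&(P[:,2]<g)]
r=B(.36,.48,.2,.3,.04,.055);print('ring',rect(r),np.median(r,0))
E
python3 go.py .424 .2455 .025 0
```

```text
t 5.02 pos [0.4232 0.2452 0.0268] rot
 [[ 0.    1.   -0.01]
 [-0.   -0.01 -1.  ]
 [-1.    0.    0.  ]] F [-0.2  0.8  0.3] g 0.997
ring (array([422.5, 249.2]), array([ 59.9, 102.8]), 65.85) [0.42912858 0.25219432 0.0451865 ]
t 5.02 pos [0.4232 0.2452 0.0268] yaw -0.55 F [-0.2  0.8  0.3] g 0.997
delta [ 0.18  0.08 -0.03] rot [-0.11   0.001 -0.001] rows 0.07651705778028088
```

View pics/w2.png

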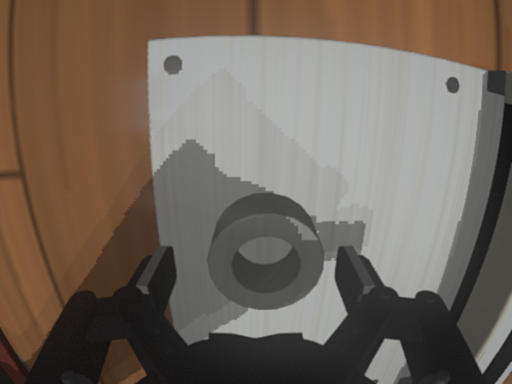

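```bash
python3 - <<'E'
from h import *
im,d,P=wload('w2');Q=P[190:315,200:328].reshape(-1,3);Q=Q[(Q[:,2]>.04)&(Q[:,2]<.055)]
print(rect(Q),Q.min(0),Q.max(0),cv2.minEnclosingCircle((Q[:,:2]*1000).astype(np.float32)))
E
```

```text
(array([429.2, 246.2]), array([59. , 59.9]), 3.75) [0.39966225 0.21620158 0.04000306] [0.45891676 0.27610077 0.04738296] ((429.23284912109375, 246.2847900390625), 30.266225814819336)
```

Emit:
{"api": "move_arm", "payload": {
  "deltas": [
    [-0.1,0.5,-0.05,-0.1,0,0,8.5],
    [-0.1,0.5,-0.05,-0.1,0,0,7],
    [-0.1,0.5,-0.05,-0.1,0,0,5],
    [-0.1,0.5,-0.05,-0.1,0,0,3],
    [-0.1,0.5,-0.05,-0.1,0,0,3],
    [-0.1,0.5,-0.05,-0.1,0,0,3],
    [-0.1,0.5,-0.05,-0.1,0,0,3],
    [-0.1,0.5,-0.05,-0.1,0,0,3]
  ]
}}

```text
t: 5.68
tool_pos: [0.4286, 0.2457, 0.0284]
tool_rot: [0.501, 0.499, -0.5, 0.5]
force: [-0.7, -1.4, 8.9]
grip_width: 0.673
```

Emit:
{"api": "move_arm", "payload": {
  "deltas": [
    [0,0,0,0,0,0,3],
    [-2,0,0,0,0,0,3],
    [-4,0,0,0,0,0,3],
    [-7,0,0,0,0,0,3],
    [-11,0,0,0,0,0,3],
    [-15,0,0,0,0,0,3],
    [-15,0,0,0,0,0,3],
    [-15,0,0,0,0,0,3]
  ]
}}

```text
t: 6.35
tool_pos: [0.4293, 0.2462, 0.1796]
tool_rot: [0.502, 0.499, -0.499, 0.5]
force: [0.6, 0.5, -2.9]
grip_width: 0.669
```

```bash
python3 - <<'E'
from h import *
snap('wrist','w3');s=st()
E
python3 go.py .55 0 .18 0; python3 go.py .673 -.1925 .14 0
```

```text
t 6.4 pos [0.4283 0.2454 0.1778] rot
 [[ 0.001  1.    -0.001]
 [-0.    -0.001 -1.   ]
 [-1.     0.001  0.   ]] F [-0.   0.2 -2.1] g 0.672
t 6.4 pos [0.4283 0.2454 0.1778] yaw -0.08 F [-0.   0.2 -2.1] g 0.672
delta [-0.21 12.2  24.52] rot [-0.017  0.003 -0.011] rows 6.568980255016239
t 6.4 pos [0.4283 0.2454 0.1778] yaw -0.08 F [-0.   0.2 -2.1] g 0.672
delta [ 3.81 24.53 43.76] rot [-0.017  0.003 -0.011] rows 12.063448274701074
```

View pics/w3.png

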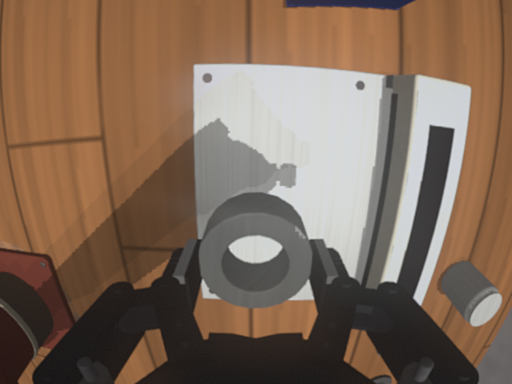

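Emit:
{"api": "move_arm", "payload": {
  "deltas": [
    [0,1.4,2.5,0,0,0,3],
    [0,3.4,6,0,0,0,3],
    [0,5.4,9.6,0,0,0,3],
    [0,7.3,13.1,0,0,0,3],
    [0,9.3,16.6,0,0,0,3],
    [0,11.3,20.1,0,0,0,3],
    [0,13.3,23.7,0,0,0,3],
    [0,15.3,27.3,0,0,0,3]
  ]
}}

```text
t: 7.07
tool_pos: [0.5803, -0.0295, 0.1752]
tool_rot: [-0.499, -0.501, 0.501, -0.499]
force: [1.5, 0.4, -1.5]
grip_width: 0.669
```

Emit:
{"api": "move_arm", "payload": {
  "deltas": [
    [0,2,3.5,0,0,0,3],
    [0,3.8,6.8,0,0,0,3],
    [0,5.4,9.5,0,0,0,3],
    [0,7,12.3,0,0,0,3],
    [0,8.4,14.8,0,0,0,3],
    [0,9.2,16.4,0,0,0,3],
    [0,9.2,16.4,0,0,0,3],
    [0,9.2,16.4,0,0,0,3]
  ]
}}

```text
t: 7.73
tool_pos: [0.6716, -0.1924, 0.1743]
tool_rot: [-0.5, -0.501, 0.501, -0.498]
force: [-0.3, 1.1, -2.3]
grip_width: 0.671
```

```bash
python3 - <<'E'
from h import *
snap('wrist','w4');s=st();snap('top','top4');snap('scene','scene4')
im,d,P=wload('w4')
print('ring label');
for o in outline_of('wrist','cal_ring')[:2]:
    Q=P[o['region']&(d>0)];zt=np.percentile(Q[:,2],80);T=Q[Q[:,2]>zt-.008];print(o['score'],o['point'],cv2.minEnclosingCircle((T[:,:2]*1000).astype(np.float32)),zt)
for o in outline_of('wrist','post')[:2]:
    Q=P[o['region']&(d>0)];print(o['score'],o['point'],np.median(Q,0))
E
python3 go.py .673 -.1925 .11 0
```

```text
t 7.78 pos [ 0.6718 -0.1908  0.175 ] rot
 [[-0.004  1.    -0.001]
 [ 0.002 -0.001 -1.   ]
 [-1.    -0.004 -0.002]] F [ 0.2  0.6 -2.7] g 0.671
ring label
0.56 [249.7, 263.5] ((672.4846801757812, -191.4306182861328), 30.084720611572266) 0.1910396291261438
0.8 [259.5, 165.9] [ 0.67553587 -0.18453366  0.00879437]
0.33 [110.1, 237.0] [ 0.49378387 -0.26921193  0.02036595]
t 7.98 pos [ 0.6724 -0.1902  0.1774] yaw 0.04 F [ 0.3  0.2 -2.3] g 0.667
delta [6.74 0.06 0.24] rot [ 0.008 -0.005  0.007] rows 1.6179342307341906
```

View pics/w4.png

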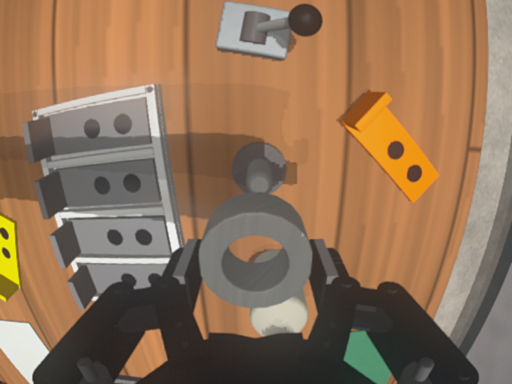

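View pics/top4.png

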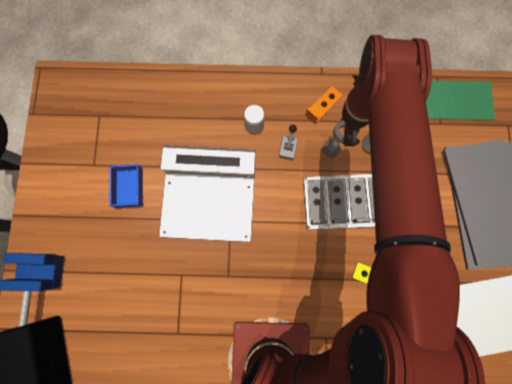

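View pics/scene4.png

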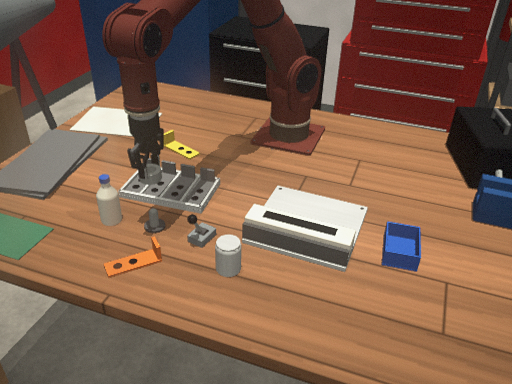

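```bash
python3 - <<'E'
from h import *
im,d,P=wload('w4');C=P[130:215,215:305].reshape(-1,3)
C=C[(C[:,0]>.62)&(C[:,0]<.72)]
for a,b in((.005,.012),(.02,.035),(.035,.052),(.055,.066)):
    Q=C[(C[:,2]>a)&(C[:,2]<b)]
    if len(Q)>3: print(a,b,len(Q),Q.min(0),Q.max(0),cv2.minEnclosingCircle((Q[:,:2]*1000).astype(np.float32)))
E
```

```text
0.005 0.012 1464 [ 0.64674005 -0.21826774  0.00502151] [ 0.70430447 -0.16174194  0.01187103] ((676.158203125, -191.61495971679688), 29.967832565307617)
0.02 0.035 80 [ 0.66351506 -0.18985661  0.0205235 ] [ 0.6885979  -0.17901275  0.03489409] ((676.0565185546875, -189.362060546875), 12.55125904083252)
0.035 0.052 114 [ 0.66394579 -0.18804868  0.03501371] [ 0.68805264 -0.17893853  0.05197247] ((675.999267578125, -187.96420288085938), 12.053832054138184)
0.055 0.066 458 [ 0.66439952 -0.20118742  0.05504047] [ 0.6875703  -0.17899764  0.06193721] ((676.0148315429688, -191.40550231933594), 12.608824729919434)
```

Emit:
{"api": "move_arm", "payload": {
  "deltas": [
    [1.5,0.35,0,0,0,0,3],
    [4,0.35,0,0,0,0,3],
    [7,0.35,0,0,0,0,3],
    [8.5,0.35,0,0,0,0,3],
    [9.3,0.35,0,0,0,0,3],
    [9.3,0.35,0,0,0,0,3],
    [9.3,0.35,0,0,0,0,3]
  ]
}}

```text
t: 8.57
tool_pos: [0.6766, -0.1915, 0.0853]
tool_rot: [0.5, 0.5, -0.5, 0.5]
force: [0.8, 0.3, -0.8]
grip_width: 0.668
```

```bash
python3 - <<'E'
from h import *
snap('wrist','w5');s=st()
E
python3 go.py .6755 -.1915 .0214 0
```

```text
t 8.62 pos [ 0.6772 -0.1916  0.0862] rot
 [[ 0.002  1.    -0.001]
 [-0.    -0.001 -1.   ]
 [-1.     0.002  0.   ]] F [ 0.1  0.2 -2.2] g 0.667
t 8.62 pos [ 0.6772 -0.1916  0.0862] yaw -0.05 F [ 0.1  0.2 -2.2] g 0.667
delta [ 6.48 -0.18 -0.01] rot [-0.011  0.004 -0.022] rows 1.5548807118907588
```

View pics/w5.png

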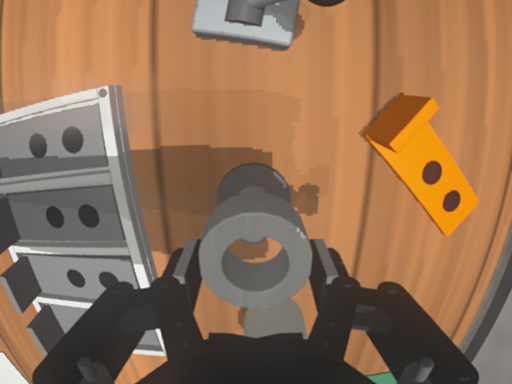

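Emit:
{"api": "move_arm", "payload": {
  "deltas": [
    [0.7,0,0,0,0,0,3],
    [1.4,0,0,0,0,0,3],
    [2.1,0,0,0,0,0,3],
    [2.8,0,0,0,0,0,3],
    [3,0,0,0,0,0,3],
    [3,0,0,0,0,0,3]
  ]
}}

```text
t: 9.12
tool_pos: [0.6756, -0.1915, 0.0535]
tool_rot: [-0.5, -0.5, 0.501, -0.499]
force: [-1.2, -0.0, -1.9]
grip_width: 0.667
```

```bash
python3 go.py .676 -.1915 .0214 0
```

```text
t 9.12 pos [ 0.6756 -0.1915  0.0535] yaw -0.06 F [-1.2 -0.  -1.9] g 0.667
delta [3.21 0.05 0.  ] rot [-0.011 -0.006  0.02 ] rows 0.7701303066799765
```

No contact; the ring is on the shaft.

Emit:
{"api": "move_arm", "payload": {
  "deltas": [
    [0.7,0,0,0,0,0,3],
    [1.4,0,0,0,0,0,3],
    [2.0,0,0,0,0,0,3],
    [2.5,0,0,0,0,0,3],
    [2.8,0,0,0,0,0,3],
    [3.0,0,0,0,0,0,3],
    [3.1,0,0,0,0,0,3],
    [3.1,0,0,0,0,0,3]
  ]
}}

```text
t: 9.78
tool_pos: [0.6762, -0.1916, 0.0236]
tool_rot: [0.5, 0.5, -0.5, 0.5]
force: [-0.5, 0.2, -1.0]
grip_width: 0.667
```

```bash
python3 go.py .676 -.1915 .0214 0
```

```text
t 9.78 pos [ 0.6762 -0.1916  0.0236] yaw -0.06 F [-0.5  0.2 -1. ] g 0.667
delta [ 0.22 -0.02 -0.01] rot [-0.011 -0.001  0.001] rows 0.05321996533621301
```

Emit:
{"api": "move_arm", "payload": {
  "deltas": [
    [0.1,0,0,0,0,0,3],
    [0.2,0,0,0,0,0,3],
    [0.2,0,0,0,0,0,4],
    [0.1,0,0,0,0,0,6],
    [0,0,0,0,0,0,7.5],
    [0,0,0,0,0,0,8.5],
    [0,0,0,0,0,0,8.5],
    [-2,0,0,0,0,0,8.5]
  ]
}}

```text
t: 10.45
tool_pos: [0.6738, -0.1912, 0.0402]
tool_rot: [0.499, 0.502, -0.501, 0.498]
force: [-1.3, 0.1, -0.4]
grip_width: 0.995
```

Emit:
{"api": "move_arm", "payload": {
  "deltas": [
    [-4,0,0,0,0,0,8.5],
    [-8,0,0,0,0,0,8.5],
    [-12,-2,0,0,0,0,8.5],
    [-14,-4,0,0,0,0,8.5],
    [-14,-6,0,0,0,0,7],
    [-14,-6,0,0,0,0,7],
    [-14,-6,0,0,0,0,7]
  ]
}}

```text
t: 11.03
tool_pos: [0.6158, -0.1921, 0.1846]
tool_rot: [-0.5, -0.499, 0.501, -0.5]
force: [-0.4, 0.6, 0.2]
grip_width: 0.82
```

```bash
python3 - <<'E'
from h import *
snap('wrist','w6');s=st()
im,d,P=wload('w6')
for o in outline_of('wrist','cal_ring')[:2]:
    Q=P[o['region']&(d>0)];print(o['score'],o['point'],np.median(Q,0), np.percentile(Q[:,2],[50,90,98]))
for o in outline_of('wrist','bracket1')[:6]:
    Q=P[o['region']&(d>0)];F=Q[Q[:,2]>.05];print('br',o['score'],o['point'],np.median(Q,0),rect(Q), rect(F) if len(F)>5 else '')
Q=P[d>0];M=Q[(Q[:,0]>.38)&(Q[:,0]<.62)&(Q[:,1]<-.06)&(Q[:,1]>-.42)&(Q[:,2]>.022)&(Q[:,2]<.028)];print('mould',rect(M))
E
```

```text
t 11.08 pos [ 0.6162 -0.1918  0.1838] rot
 [[ 0.     1.    -0.001]
 [-0.    -0.001 -1.   ]
 [-1.     0.     0.   ]] F [ 0.1 -0.1  0.5] g 0.824
0.62 [305.8, 159.6] [ 0.6721547  -0.18424389  0.03800885] [0.03800885 0.03908264 0.03968756]
br 0.92 [192.9, 278.6] [ 0.53486649 -0.32876442  0.0204119 ] (array([ 501.6, -273.3]), array([141.6, 181.6]), 2.58) (array([ 497.9, -253.1]), array([202.7,  21.2]), 52.31)
br 0.83 [133.8, 125.0] [ 0.48642426 -0.13797858  0.0204502 ] (array([ 467.2, -140.6]), array([187.6,  53.9]), 4.35) (array([ 426. , -141.9]), array([11.5, 46.1]), 3.34)
br 0.8 [152.2, 235.1] [ 0.48855744 -0.26793364  0.02039537] (array([ 473.7, -275.9]), array([194.7,  67.4]), 11.27) (array([ 434.4, -274.9]), array([11.4, 47.5]), 4.66)
br 0.76 [141.3, 181.2] [ 0.48881695 -0.2030219   0.02040944] (array([ 469.4, -210.1]), array([195.8,  68.9]), 11.53) (array([ 429.8, -208.5]), array([11.9, 45.9]), 2.75)
br 0.74 [360.8, 29.3] [ 0.7010712  -0.05152227  0.09728097] (array([721.9, -40.9]), array([93.7, 36.4]), 24.66) (array([702. , -49.2]), array([24.2, 39.6]), 59.34)
br 0.71 [30.1, 256.8] [ 0.25578801 -0.33380201  0.008189  ] (array([ 233.9, -358.8]), array([231.1,  79.4]), 55.67) (array([ 233.9, -385.1]), array([ 9.1, 43. ]), 68.69)
mould (array([ 496.1, -237.9]), array([168.7, 272.9]), 4.15)
```

View pics/w6.png

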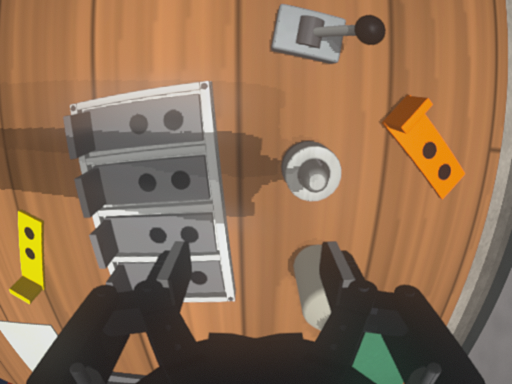

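```bash
python3 go.py .4255 -.1415 .11 4
```

```text
t 11.18 pos [ 0.6166 -0.1913  0.183 ] yaw -0.05 F [-0.5  0.  -0.3] g 0.821
delta [  7.32 -19.11  -4.96] rot [-0.809 -0.007  0.007] rows 5.048409170041724
```

Emit:
{"api": "move_arm", "payload": {
  "deltas": [
    [0,-3,-1,-0.4,0,0,4],
    [0.5,-7,-2,-0.8,0,0,4],
    [2,-11,-3,-0.8,0,0,4],
    [4,-15,-4,-0.8,0,0,4],
    [6,-18,-5,-0.8,0,0,4],
    [7.3,-19.1,-5,-0.8,0,0,4],
    [7.3,-19.1,-5,-0.8,0,0,4],
    [7.3,-19.1,-5,-0.8,0,0,4]
  ]
}}

```text
t: 11.85
tool_pos: [0.4254, -0.1412, 0.1105]
tool_rot: [0.482, 0.517, -0.483, 0.517]
force: [0.5, -0.3, 1.0]
grip_width: 0.468
```

```bash
cat > fl.py <<'E'
# look for flange tops with the wrist camera
from h import *
import sys
snap('wrist',sys.argv[1]);s=st()
im,d,P=wload(sys.argv[1])
zl,zh=map(float,sys.argv[2:4])
for o in outline_of('wrist','bracket1')[:6]:
    Q=P[o['region']&(d>0)];F=Q[(Q[:,2]>zl)&(Q[:,2]<zh)]
    print('br',round(o['score'],2),np.round(o['point']),np.round(np.median(Q,0),4), rect(F) if len(F)>5 else '')
E
python3 fl.py w7 .058 .066; python3 go.py .4255 -.1415 .03 4
```

```text
t 11.9 pos [ 0.4268 -0.1414  0.1114] rot
 [[ 0.001  0.998  0.069]
 [ 0.     0.069 -0.998]
 [-1.     0.001 -0.   ]] F [1.7 1.  0.7] g 0.467
br 0.78 [329. 260.] [ 0.4988 -0.1984  0.0204] (array([ 428.4, -197.7]), array([ 9.5, 70.2]), 2.99)
br 0.76 [321. 193.] [ 0.4815 -0.1353  0.0204] (array([ 425.5, -141.1]), array([10. , 45.7]), 3.44)
br 0.73 [350. 352.] [ 0.5515 -0.3328  0.0204] 
br 0.64 [106. 289.] [ 0.2631 -0.271   0.008 ] 
br 0.59 [274. 316.] [ 0.4544 -0.2672  0.0203] (array([ 431.4, -243.2]), array([ 9.1, 45.5]), 4.23)
t 11.95 pos [ 0.4274 -0.1415  0.1117] yaw 3.97 F [0.1 0.7 0.4] g 0.47
delta [ 8.17 -0.2  -0.01] rot [-0.006 -0.001 -0.023] rows 1.9595822328180483
```

View pics/w7.png

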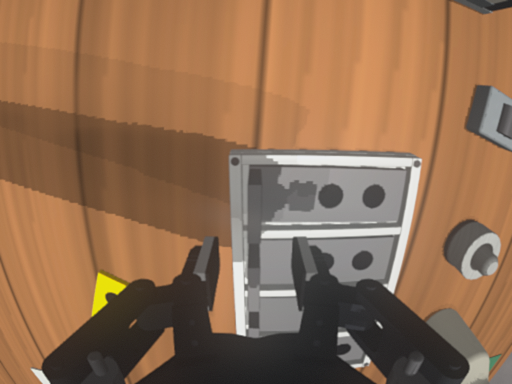

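Emit:
{"api": "move_arm", "payload": {
  "deltas": [
    [2,-0.15,0,0,0,0,4],
    [4,-0.15,0,0,0,0,4],
    [6,-0.15,0,0,0,0,4],
    [7.4,-0.15,0,0,0,0,4],
    [8,-0.15,0,0,0,0,4],
    [8.1,-0.15,0,0,0,0,2],
    [8.1,-0.15,0,0,0,0,0],
    [8.1,-0.15,0,0,0,0,0]
  ]
}}

```text
t: 12.62
tool_pos: [0.4251, -0.1417, 0.0308]
tool_rot: [0.483, 0.516, -0.482, 0.517]
force: [-0.0, 0.5, -1.4]
grip_width: 0.107
```

Emit:
{"api": "move_arm", "payload": {
  "deltas": [
    [0,0,0,0,0,0,0],
    [0,0,0,0,0,0,0],
    [0,0,0,0,0,0,0],
    [0,0,0,0,0,0,0]
  ]
}}

```text
t: 12.95
tool_pos: [0.4247, -0.1417, 0.0307]
tool_rot: [0.483, 0.516, -0.482, 0.518]
force: [-0.0, 0.2, 6.3]
grip_width: 0.107
```

```bash
python3 go.py .4255 -.1415 .03 4
```

```text
t 12.95 pos [ 0.4247 -0.1417  0.0307] yaw 3.94 F [-0.   0.2  6.3] g 0.107
delta [ 0.07  0.08 -0.01] rot [-0.012  0.01  -0.02 ] rows 0.025368284318131814
```

Emit:
{"api": "move_arm", "payload": {
  "deltas": [
    [-1,0,0,0,0,0,0],
    [-2.5,0,0,0,0,0,0],
    [-5,0,0,0,0,0,0],
    [-8,0,0,0,0,0,0],
    [-11,0,0,0,0,0,0],
    [-13,0,0,0,0,0,0],
    [-13,0,0,0,0,0,0],
    [-13,0,0,0,0,0,0]
  ]
}}

```text
t: 13.62
tool_pos: [0.4241, -0.1417, 0.161]
tool_rot: [0.483, 0.516, -0.482, 0.518]
force: [-0.5, -0.7, -1.8]
grip_width: 0.108
```

```bash
python3 - <<'E'
from h import *
snap('wrist','w8')
E
python3 go.py .50 .08 .16 -1.5;python3 go.py .4245 .3102 .15 -1.5
```

```text
t 13.67 pos [ 0.4234 -0.1414  0.1598] yaw 3.94 F [ 0.1  0.9 -1.2] g 0.109
delta [ -0.03   9.16 -21.57] rot [1.087e+00 3.000e-03 1.000e-03] rows 5.619129207681558
t 13.67 pos [ 0.4234 -0.1414  0.1598] yaw 3.94 F [ 0.1  0.9 -1.2] g 0.109
delta [  0.96   3.21 -45.05] rot [1.087e+00 3.000e-03 1.000e-03] rows 10.833264098095736
```

View pics/w8.png

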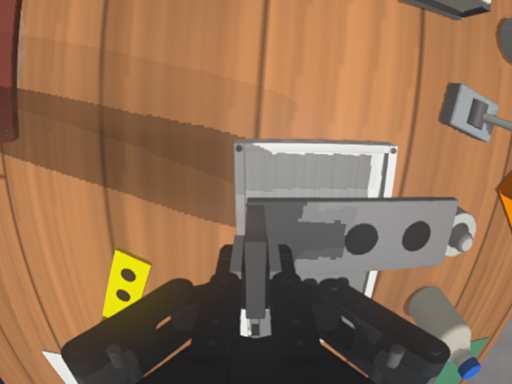

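Emit:
{"api": "move_arm", "payload": {
  "deltas": [
    [0,1,-2,0.1,0,0,0],
    [0,2.5,-5,0.3,0,0,0],
    [0,4,-8.5,0.5,0,0,0],
    [0,5.5,-12,0.7,0,0,0],
    [0,6.8,-15.5,0.9,0,0,0],
    [0,7.5,-19,1.1,0,0,0],
    [0,8,-22.5,1.1,0,0,0],
    [0,8,-26,1.1,0,0,0]
  ]
}}

```text
t: 14.33
tool_pos: [0.4851, 0.125, 0.1583]
tool_rot: [-0.506, -0.494, 0.507, -0.492]
force: [1.2, 0.2, -0.5]
grip_width: 0.107
```

Emit:
{"api": "move_arm", "payload": {
  "deltas": [
    [0,-0.6,-3.5,0,0,0,0],
    [0,-1.5,-7,0,0,0,0],
    [0,-2.5,-10.5,0,0,0,0],
    [0,-4,-14,0,0,0,0],
    [0,-5,-17,0,0,0,0],
    [0,-6,-18.7,0,0,0,0],
    [0,-6.4,-18.9,0,0,0,0],
    [0,-6.4,-18.9,0,0,0,0]
  ]
}}

```text
t: 15.0
tool_pos: [0.4247, 0.315, 0.1585]
tool_rot: [-0.505, -0.495, 0.507, -0.494]
force: [-0.4, -0.6, -1.5]
grip_width: 0.108
```

```bash
python3 - <<'E'
from h import *
snap('wrist','w9')
im,d,P=wload('w9');Q=P[d>0]
f=lambda a,b,c,e,g,h:Q[(Q[:,0]>a)&(Q[:,0]<b)&(Q[:,1]>c)&(Q[:,1]<e)&(Q[:,2]>g)&(Q[:,2]<h)]
print('head',rect(f(.55,.7,.03,.4,.07,.1)),'bed',rect(f(.3,.7,.03,.4,.009,.022)))
for a in (.44,.46,.48,.5,.52,.54,.56): 
    T=f(a,a+.01,.25,.37,.1,.2); print(a,len(T),T[:,1].min() if len(T) else 0,T[:,1].max() if len(T) else 0,np.median(T[:,2]) if len(T) else 0)
print('tail',f(.52,.62,.25,.37,.12,.2).max(0))
E
python3 go.py .4245 .3102 .15 -1.5
```

```text
head (array([603.6, 245.4]), array([219.9,  71.2]), 88.53) bed (array([506.8, 214. ]), array([288.4, 287.6]), 88.38)
0.44 1128 0.293203457305491 0.3395571335509283 0.14808477509389267
0.46 1233 0.2891501812882181 0.33912731259285794 0.14779306444974855
0.48 1130 0.2884670491700474 0.338860129742299 0.14787143035127803
0.5 1013 0.2878438756321831 0.3384902925572749 0.14765584571659884
0.52 922 0.2873259351310114 0.3377875094829884 0.14776852658220696
0.54 781 0.28708160449202297 0.3370734496424789 0.1475368257588308
0.56 16 0.2935282178241581 0.33541574006635283 0.14670227850909023
tail [0.56129318 0.33778751 0.15027878]
t 15.05 pos [0.426  0.3136 0.1586] yaw -1.48 F [ 0.7  0.5 -1.7] g 0.105
delta [ 0.86 -0.14  0.34] rot [0.003 0.014 0.023] rows 0.22393589829885324
```

View pics/w9.png

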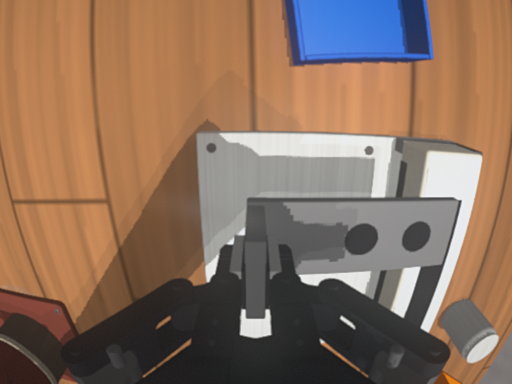

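Emit:
{"api": "move_arm", "payload": {
  "deltas": [
    [1,-0.3,0.45,0,0,0,0],
    [4,-0.3,0.45,0,0,0,0],
    [7,-0.3,0.45,0,0,0,0],
    [9.5,-0.3,0.45,0,0,0,0],
    [11,-0.3,0.45,0,0,0,0],
    [11.8,-0.3,0.45,0,0,0,0],
    [12.1,-0.3,0.45,0,0,0,0],
    [12.1,-0.3,0.45,0,0,0,0]
  ]
}}

```text
t: 15.72
tool_pos: [0.4239, 0.3087, 0.0383]
tool_rot: [-0.507, -0.493, 0.507, -0.493]
force: [0.2, -0.8, -1.5]
grip_width: 0.108
```

```bash
python3 go.py .5045 .3071 .035 -1.5; python3 - <<'E'
from h import *
snap('wrist','w10')
im,d,P=wload('w10');Q=P[d>0]
f=lambda a,b,c,e,g,h:Q[(Q[:,0]>a)&(Q[:,0]<b)&(Q[:,1]>c)&(Q[:,1]<e)&(Q[:,2]>g)&(Q[:,2]<h)]
for a in (.44,.46,.48,.5,.52,.54,.56): 
    T=f(a,a+.01,.27,.35,.021,.03); print(a,len(T),T[:,1].min() if len(T) else 0,T[:,1].max() if len(T) else 0,np.median(T[:,2]) if len(T) else 0)
E
```

```text
t 15.72 pos [0.4239 0.3087 0.0383] yaw -1.63 F [ 0.2 -0.8 -1.5] g 0.108
delta [ 0.32  8.06 -0.07] rot [-0.026  0.007  0.01 ] rows 1.9348005262115455
0.44 924 0.28391132428470267 0.33335543506359494 0.027728004960052025
0.46 1226 0.28185311153992454 0.3326548694338923 0.02769586159877473
0.48 1132 0.281748925373392 0.33189570728194623 0.027825007035061015
0.5 1021 0.2805644775251537 0.33157153858264515 0.027598882901750367
0.52 904 0.2803744776467919 0.330770006935621 0.027757365658030712
0.54 780 0.2799286324642287 0.33029981423330124 0.02756099793693955
0.56 3 0.30950809239162225 0.3281148927743611 0.026252063528326236
```

View pics/w10.png

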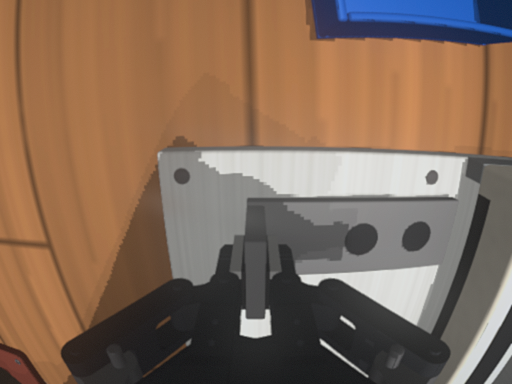

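Emit:
{"api": "move_arm", "payload": {
  "deltas": [
    [0.3,0,-0.25,0,0,0,0],
    [0.3,0,-0.25,0,0,0,0],
    [0.3,1.5,-0.25,0,0,0,0],
    [0.3,3,-0.25,0,0,0,0],
    [0.3,4.5,-0.25,0,0,0,0],
    [0.3,6,-0.25,0,0,0,0],
    [0.3,7,-0.25,0,0,0,0],
    [0.3,7,-0.25,0,0,0,0]
  ]
}}

```text
t: 16.43
tool_pos: [0.4961, 0.3099, 0.0362]
tool_rot: [0.508, 0.492, -0.507, 0.493]
force: [0.4, -0.9, -0.7]
grip_width: 0.109
```

```bash
python3 go.py .5045 .3085 .0337 -1.5
```

```text
t 16.43 pos [0.4961 0.3099 0.0362] yaw -1.68 F [ 0.4 -0.9 -0.7] g 0.109
delta [0.25 0.84 0.12] rot [-0.037 -0.009 -0.016] rows 0.2127495594262847
```

Emit:
{"api": "move_arm", "payload": {
  "deltas": [
    [0.2,0.2,0.1,0,0,0,0],
    [0.2,0.4,0.1,0,0,0,0],
    [0.2,0.6,0.1,0,0,0,0],
    [0.2,0.7,0.1,0,0,0,0],
    [0.2,0.7,0.1,0,0,0,0]
  ]
}}

```text
t: 16.85
tool_pos: [0.5007, 0.3091, 0.0338]
tool_rot: [0.507, 0.493, -0.507, 0.493]
force: [-0.3, -0.1, -0.6]
grip_width: 0.111
```

Emit:
{"api": "move_arm", "payload": {
  "deltas": [
    [0,0.1,0,0,0,0,0],
    [0,0.1,0,0,0,0,0]
  ]
}}

```text
t: 17.02
tool_pos: [0.5018, 0.309, 0.0338]
tool_rot: [0.507, 0.493, -0.507, 0.493]
force: [-0.2, -0.2, 0.7]
grip_width: 0.106
```

Emit:
{"api": "move_arm", "payload": {
  "deltas": [
    [0,0.1,0,0,0,0,0],
    [0,0.1,0,0,0,0,0]
  ]
}}

```text
t: 17.18
tool_pos: [0.5029, 0.309, 0.0338]
tool_rot: [0.507, 0.493, -0.507, 0.493]
force: [-0.7, 0.1, -0.7]
grip_width: 0.107
```

Emit:
{"api": "move_arm", "payload": {
  "deltas": [
    [0,0.1,0,0,0,0,0],
    [0,0.2,0,0,0,0,0],
    [0,0.2,0,0,0,0,0]
  ]
}}

```text
t: 17.43
tool_pos: [0.5051, 0.309, 0.0338]
tool_rot: [0.507, 0.493, -0.507, 0.493]
force: [0.2, -0.3, 0.0]
grip_width: 0.105
```

Emit:
{"api": "move_arm", "payload": {
  "deltas": [
    [0,0.1,0,0,0,0,0],
    [0,0.2,0,0,0,0,0],
    [0,0.2,0,0,0,0,0]
  ]
}}

```text
t: 17.68
tool_pos: [0.5053, 0.309, 0.0338]
tool_rot: [-0.506, -0.494, 0.507, -0.493]
force: [-7.7, -2.4, 6.2]
grip_width: 0.102
```

Emit:
{"api": "move_arm", "payload": {
  "deltas": [
    [0,0.1,0,0,0,0,0],
    [0,0.1,0,0,0,0,0]
  ]
}}

```text
t: 17.85
tool_pos: [0.5053, 0.309, 0.0338]
tool_rot: [-0.505, -0.494, 0.508, -0.493]
force: [-11.6, -3.0, 8.9]
grip_width: 0.103
```

Emit:
{"api": "move_arm", "payload": {
  "deltas": [
    [0,0,0,0,0,0,1.6],
    [0,0,0,0,0,0,2.5],
    [0,-0.3,0,0,0,0,2.5],
    [-1,-0.3,0,0,0,0,2.5],
    [-4,-0.3,0,0,0,0,2.5],
    [-8,-0.3,0,0,0,0,4],
    [-11,-0.3,0,0,0,0,4],
    [-13,-2,0,0,0,0,4]
  ]
}}

```text
t: 18.52
tool_pos: [0.4909, 0.3096, 0.1679]
tool_rot: [0.509, 0.492, -0.506, 0.493]
force: [1.0, -1.1, 0.1]
grip_width: 0.468
```

```bash
python3 fl.py w11 .058 .07; python3 go.py .4295 -.2088 .11 4
```

```text
t 18.57 pos [0.4871 0.3122 0.1708] rot
 [[ 0.006  1.    -0.026]
 [ 0.004 -0.026 -1.   ]
 [-1.     0.005 -0.004]] F [-0.5  3.9  3.5] g 0.469
br 0.76 [297. 177.] [0.5343 0.3109 0.0235] (array([506.6, 309.4]), array([45.8,  9.7]), 88.97)
t 18.62 pos [0.4875 0.3118 0.1686] yaw -1.45 F [ 0.3  1.1 -0.4] g 0.469
delta [ 5.67 -4.52 52.21] rot [-1.089 -0.033 -0.063] rows 12.640845403282011
```

View pics/w11.png

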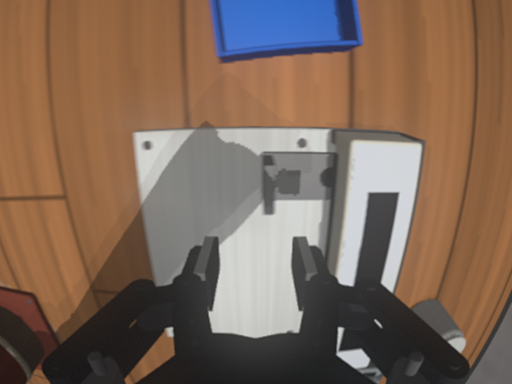

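Emit:
{"api": "move_arm", "payload": {
  "deltas": [
    [0,0.3,3,0,0,0,4],
    [0,0.8,7,0,0,0,4],
    [0,1.2,11,0,0,0,4],
    [0,1.5,15,0,0,0,4],
    [0,1.5,19,0,0,0,4],
    [0,1.5,23,0,0,0,4],
    [0,1,27,-0.4,0,0,4],
    [0,0.5,31,-0.8,0,0,4]
  ]
}}

```text
t: 19.28
tool_pos: [0.4838, -0.0026, 0.1637]
tool_rot: [0.489, 0.511, -0.489, 0.511]
force: [0.9, -0.2, -0.4]
grip_width: 0.469
```

```bash
python3 go.py .4295 -.2088 .11 4
```

```text
t 19.28 pos [ 0.4838 -0.0026  0.1637] yaw 2.52 F [ 0.9 -0.2 -0.4] g 0.469
delta [ 5.37 -6.33 20.36] rot [-0.296  0.001 -0.002] rows 5.272695395941299
```

Emit:
{"api": "move_arm", "payload": {
  "deltas": [
    [0,-1.5,4,-0.3,0,0,4],
    [1,-3,8,-0.3,0,0,4],
    [2,-4,12,-0.3,0,0,4],
    [3.5,-5,16,-0.3,0,0,4],
    [4.8,-6,19.5,-0.3,0,0,4],
    [5.3,-6.2,20.1,-0.3,0,0,4],
    [5.3,-6.2,20.1,-0.3,0,0,4],
    [5.3,-6.2,20.1,-0.3,0,0,4]
  ]
}}

```text
t: 19.95
tool_pos: [0.4307, -0.2038, 0.1104]
tool_rot: [0.483, 0.517, -0.483, 0.516]
force: [1.1, 0.1, -0.0]
grip_width: 0.463
```

```bash
python3 fl.py w12 .058 .066; python3 go.py .4295 -.2085 .03 4
```

```text
t 20.0 pos [ 0.4314 -0.203   0.1109] rot
 [[ 0.     0.998  0.07 ]
 [ 0.001  0.07  -0.998]
 [-1.     0.    -0.001]] F [0.1 1.3 0.9] g 0.47
br 0.96 [327. 261.] [ 0.5006 -0.2642  0.0204] (array([ 433.2, -265. ]), array([ 9.8, 67.2]), 3.11)
br 0.85 [317. 197.] [ 0.4848 -0.2017  0.0204] (array([ 429.2, -208.7]), array([ 9.4, 46.4]), 4.11)
br 0.72 [274. 318.] [ 0.4613 -0.3328  0.0204] (array([ 437.7, -321.9]), array([ 9.1, 10.8]), 3.67)
br 0.65 [ 92. 270.] [ 0.2595 -0.313   0.0082] 
t 20.05 pos [ 0.4318 -0.2026  0.1112] yaw 4.06 F [ 0.5 -0.1  0.8] g 0.468
delta [ 8.12 -0.27  0.57] rot [ 0.011 -0.002 -0.008] rows 1.9530856166074597
```

View pics/w12.png

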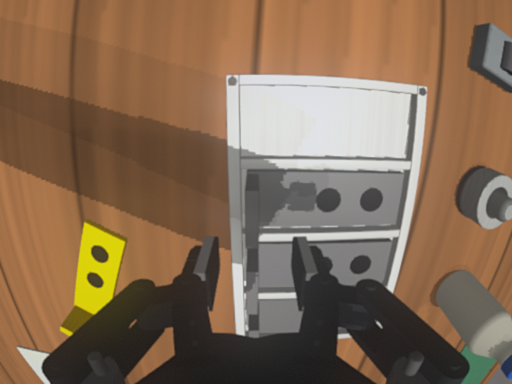

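Emit:
{"api": "move_arm", "payload": {
  "deltas": [
    [2,-0.25,0.55,0,0,0,4],
    [4,-0.25,0.55,0,0,0,4],
    [6,-0.25,0.55,0,0,0,4],
    [7.4,-0.25,0.55,0,0,0,4],
    [8,-0.25,0.55,0,0,0,4],
    [8.1,-0.25,0.55,0,0,0,2],
    [8.1,-0.25,0.55,0,0,0,0],
    [8.1,-0.25,0.55,0,0,0,0]
  ]
}}

```text
t: 20.72
tool_pos: [0.4299, -0.2095, 0.0309]
tool_rot: [0.482, 0.517, -0.482, 0.518]
force: [0.4, -0.8, -1.4]
grip_width: 0.104
```

Emit:
{"api": "move_arm", "payload": {
  "deltas": [
    [0,0,0,0,0,0,0],
    [0,0,0,0,0,0,0],
    [0,0,0,0,0,0,0],
    [0,0,0,0,0,0,0]
  ]
}}

```text
t: 21.05
tool_pos: [0.4297, -0.2098, 0.0308]
tool_rot: [0.483, 0.516, -0.482, 0.517]
force: [-1.0, 2.8, 6.9]
grip_width: 0.106
```

Emit:
{"api": "move_arm", "payload": {
  "deltas": [
    [-1,0,0,0,0,0,0],
    [-2.5,0,0,0,0,0,0],
    [-5,0,0,0,0,0,0],
    [-8,0,0,0,0,0,0],
    [-11,0,0,0,0,0,0],
    [-13,0,0,0,0,0,0],
    [-13,0,0,0,0,0,0],
    [-13,0,0,0,0,0,0]
  ]
}}

```text
t: 21.72
tool_pos: [0.4293, -0.2101, 0.161]
tool_rot: [0.483, 0.516, -0.483, 0.518]
force: [-0.5, -0.9, -2.4]
grip_width: 0.103
```

```bash
python3 - <<'E'
from h import *
snap('wrist','w13')
E
python3 go.py .50 .08 .16 -1.5;python3 go.py .4228 .2462 .15 -1.5
```

```text
t 21.77 pos [ 0.4285 -0.2098  0.1597] yaw 3.93 F [ 0.1  0.6 -2.3] g 0.107
delta [ -0.04   9.12 -28.42] rot [1.086e+00 5.000e-03 1.000e-03] rows 7.1569973439987296
t 21.77 pos [ 0.4285 -0.2098  0.1597] yaw 3.93 F [ 0.1  0.6 -2.3] g 0.107
delta [  0.95   2.56 -45.53] rot [1.086e+00 5.000e-03 1.000e-03] rows 10.937422896914416
```

View pics/w13.png

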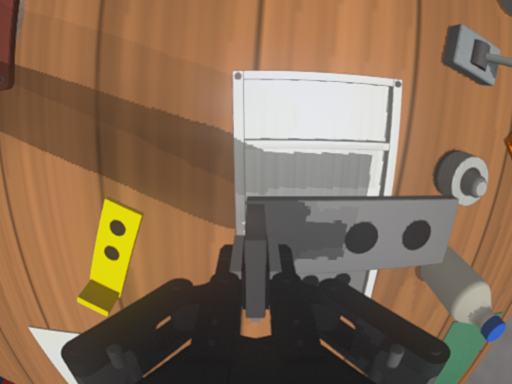

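Emit:
{"api": "move_arm", "payload": {
  "deltas": [
    [0,1,-2,0.1,0,0,0],
    [0,2.5,-5,0.3,0,0,0],
    [0,4,-8.5,0.5,0,0,0],
    [0,5.5,-12,0.7,0,0,0],
    [0,6.8,-15.5,0.9,0,0,0],
    [0,7.5,-19,1.1,0,0,0],
    [0,8,-22.5,1.1,0,0,0],
    [0,8,-26,1.1,0,0,0]
  ]
}}

```text
t: 22.43
tool_pos: [0.4901, 0.0569, 0.1583]
tool_rot: [-0.506, -0.494, 0.507, -0.492]
force: [0.5, 0.4, -2.0]
grip_width: 0.105
```

Emit:
{"api": "move_arm", "payload": {
  "deltas": [
    [0,-0.6,-3.5,0,0,0,0],
    [0,-1.5,-7,0,0,0,0],
    [0,-2.5,-10.5,0,0,0,0],
    [0,-4,-14,0,0,0,0],
    [0,-5.5,-17,0,0,0,0],
    [0,-6.7,-18.6,0,0,0,0],
    [0,-7.2,-18.8,0,0,0,0],
    [0,-7.2,-18.8,0,0,0,0]
  ]
}}

```text
t: 23.1
tool_pos: [0.4218, 0.2459, 0.1585]
tool_rot: [-0.505, -0.495, 0.507, -0.494]
force: [-0.3, -0.8, -0.8]
grip_width: 0.109
```

```bash
cat > held.py <<'E'
# measure held bracket plate; args: name, slot y (m, scanner), expected plate-top z
from h import *
import sys
ys=float(sys.argv[2])
snap('wrist',sys.argv[1]);s=sense();im,d,P=wload(sys.argv[1]);p=np.load(f'pics/{sys.argv[1]}.npz')['p']
m=np.zeros_like(d,bool);Q=P[(d>0)]
Q=Q[(np.abs(Q[:,1]-p[1])<.034)&(Q[:,0]>p[0]+.012)&(Q[:,0]<p[0]+.16)&(np.abs(Q[:,2]-(p[2]-.0107))<.006)]
a=np.radians(-1.5);O=np.array([.507,.212]);ex=np.array([np.cos(a),np.sin(a)]);ey=np.array([-np.sin(a),np.cos(a)])
X=(Q[:,:2]-O)@ex;Y=(Q[:,:2]-O)@ey
mid=[];
for x0 in np.arange(X.min()+.03,X.max()-.02,.01):
    k=(X>x0)&(X<x0+.01)
    if k.sum()>50: mid.append((x0+.005,(Y[k].min()+Y[k].max())/2))
mid=np.array(mid);c=np.polyfit(mid[:,0],mid[:,1],1)
print('tcp',np.round(p,4),'n',len(Q),'tail x(scanner)',round(X.max(),4),'centre y',round(mid[:,1].mean(),4),'err to slot',round(mid[:,1].mean()-ys,4),'yaw rel bed deg',round(np.degrees(np.arctan(c[0])),2),'underside z',round(np.median(Q[:,2])-.008,4),'tilt',np.round(np.polyfit(X,Q[:,2],1)[0],3))
T=(p[:2]-O);print('tcp in scanner',np.round([T@ex,T@ey],4))
E
python3 held.py w14 .032;python3 go.py .4228 .2462 .0375 -1.5
```

```text
tcp [0.4218 0.2459 0.1585] n 12315 tail x(scanner) 0.0504 centre y 0.0325 err to slot 0.0005 yaw rel bed deg 0.1 underside z 0.1397 tilt -0.002
tcp in scanner [-0.0861  0.0317]
t 23.15 pos [0.4232 0.2445 0.1587] yaw -1.5 F [ 0.2  0.5 -2. ] g 0.108
delta [12.12 -0.02 -0.19] rot [-0.     0.012  0.019] rows 2.9066079569794003
```

View pics/w14.png

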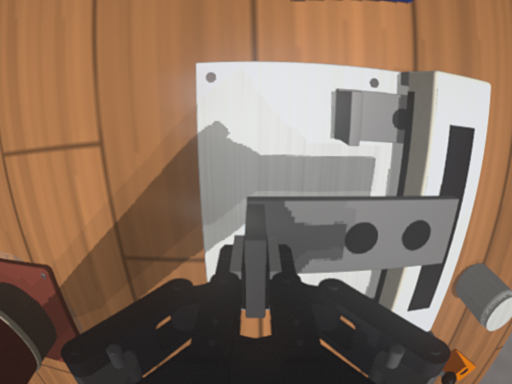

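Emit:
{"api": "move_arm", "payload": {
  "deltas": [
    [1,0,-0.1,0,0,0,0],
    [4,-0.1,-0.1,0,0,0,0],
    [7,-0.1,-0.1,0,0,0,0],
    [9.5,-0.1,-0.1,0,0,0,0],
    [11,-0.1,-0.1,0,0,0,0],
    [11.9,-0.1,-0.1,0,0,0,0],
    [12.2,-0.1,-0.1,0,0,0,0],
    [12.2,-0.1,-0.1,0,0,0,0]
  ]
}}

```text
t: 23.82
tool_pos: [0.423, 0.2454, 0.0371]
tool_rot: [-0.507, -0.493, 0.507, -0.493]
force: [0.4, 0.3, -1.5]
grip_width: 0.107
```

```bash
python3 held.py w15 .032;python3 go.py .5028 .2441 .0337 -1.5
```

```text
tcp [0.423  0.2454 0.0371] n 12333 tail x(scanner) 0.0629 centre y 0.0317 err to slot -0.0003 yaw rel bed deg 0.02 underside z 0.0184 tilt -0.001
tcp in scanner [-0.0848  0.0312]
t 23.87 pos [0.4234 0.2459 0.0379] yaw -1.61 F [-0.5  0.2 -1.1] g 0.108
delta [ 0.43  7.94 -0.04] rot [-0.021 -0.004 -0.   ] rows 1.9064140108454082
```

Emit:
{"api": "move_arm", "payload": {
  "deltas": [
    [0.2,0,0,0,0,0,0],
    [0.2,0.5,0,0,0,0,0],
    [0.2,2,0,0,0,0,0],
    [0.2,3.5,0,0,0,0,0],
    [0.2,5,0,0,0,0,0],
    [0.2,6.3,0,0,0,0,0],
    [0.2,7.1,0,0,0,0,0],
    [0.2,7.1,0,0,0,0,0]
  ]
}}

```text
t: 24.53
tool_pos: [0.4961, 0.2439, 0.0362]
tool_rot: [0.508, 0.492, -0.507, 0.493]
force: [-0.4, 0.0, -1.4]
grip_width: 0.107
```

```bash
python3 go.py .5035 .2441 .0337 -1.5
```

```text
t 24.53 pos [0.4961 0.2439 0.0362] yaw -1.67 F [-0.4  0.  -1.4] g 0.107
delta [ 0.26  0.74 -0.04] rot [-0.034 -0.009 -0.017] rows 0.18856005090221084
```

Emit:
{"api": "move_arm", "payload": {
  "deltas": [
    [0.2,0.2,0,0,0,0,0],
    [0.2,0.4,0,0,0,0,0],
    [0.2,0.6,0,0,0,0,0],
    [0.2,0.7,0,0,0,0,0],
    [0.2,0.7,0,0,0,0,0]
  ]
}}

```text
t: 24.95
tool_pos: [0.501, 0.244, 0.0339]
tool_rot: [0.507, 0.493, -0.507, 0.493]
force: [0.6, -0.6, -0.8]
grip_width: 0.104
```

Emit:
{"api": "move_arm", "payload": {
  "deltas": [
    [0,0.1,0,0,0,0,0],
    [0,0.2,0,0,0,0,0],
    [0,0.3,0,0,0,0,0],
    [0,0.3,0,0,0,0,0]
  ]
}}

```text
t: 25.28
tool_pos: [0.5035, 0.244, 0.0338]
tool_rot: [-0.506, -0.493, 0.507, -0.493]
force: [-4.8, 0.6, 4.3]
grip_width: 0.107
```

Emit:
{"api": "move_arm", "payload": {
  "deltas": [
    [0,0.1,0,0,0,0,0],
    [0,0.2,0,0,0,0,0],
    [0,0.2,0,0,0,0,0]
  ]
}}

```text
t: 25.53
tool_pos: [0.5035, 0.244, 0.0338]
tool_rot: [-0.505, -0.494, 0.508, -0.493]
force: [-15.6, -3.2, 13.4]
grip_width: 0.107
```

Bracket 2 is home, with contact on the stop. Release and move to C.

Emit:
{"api": "move_arm", "payload": {
  "deltas": [
    [0,0,0,0,0,0,1.6],
    [0,0,0,0,0,0,2.5],
    [0,-0.3,0,0,0,0,2.5],
    [-1,-0.3,0,0,0,0,2.5],
    [-4,-0.3,0,0,0,0,2.5],
    [-8,-0.3,0,0,0,0,4],
    [-11,-0.3,0,0,0,0,4],
    [-13,-2,0,0,0,0,4]
  ]
}}

```text
t: 26.2
tool_pos: [0.489, 0.2446, 0.1678]
tool_rot: [0.509, 0.492, -0.506, 0.493]
force: [0.2, -0.4, 1.0]
grip_width: 0.464
```

```bash
python3 fl.py w16 .058 .07; python3 go.py .4335 -.275 .11 4
```

```text
t 26.25 pos [0.4856 0.2469 0.1704] rot
 [[ 0.006  1.    -0.026]
 [ 0.003 -0.026 -1.   ]
 [-1.     0.006 -0.003]] F [0.1 3.5 2.5] g 0.469
br 0.83 [295. 177.] [0.5321 0.2463 0.0235] (array([504.7, 244.8]), array([45.9,  9.9]), 89.0)
br 0.83 [301. 112.] [0.5356 0.3091 0.0236] (array([505.8, 309.3]), array([44.4, 10.2]), 87.61)
t 26.3 pos [0.4861 0.2465 0.1682] yaw -1.46 F [-0.2  1.4 -0.7] g 0.471
delta [ 5.69 -3.96 52.27] rot [-1.092 -0.02  -0.066] rows 12.64562836090606
```

View pics/w16.png

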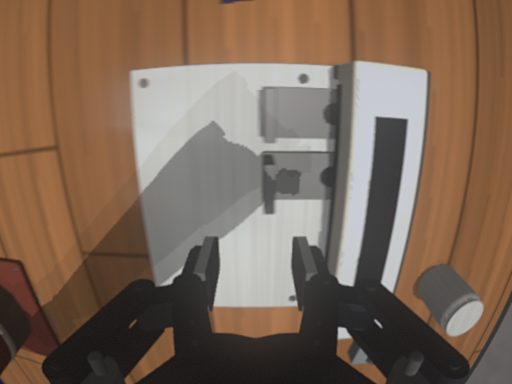

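Emit:
{"api": "move_arm", "payload": {
  "deltas": [
    [0,0.3,3,0,0,0,4],
    [0,0.8,7,0,0,0,4],
    [0,1.2,11,0,0,0,4],
    [0,1.5,15,0,0,0,4],
    [0,1.5,19,0,0,0,4],
    [0,1.5,23,0,0,0,4],
    [0,1,27,-0.4,0,0,4],
    [0,0.5,31,-0.8,0,0,4]
  ]
}}

```text
t: 26.97
tool_pos: [0.482, -0.0677, 0.1637]
tool_rot: [0.489, 0.511, -0.489, 0.511]
force: [1.3, -0.5, 0.3]
grip_width: 0.469
```

```bash
python3 go.py .4335 -.275 .11 4
```

```text
t 26.97 pos [ 0.482  -0.0677  0.1637] yaw 2.53 F [ 1.3 -0.5  0.3] g 0.469
delta [ 5.38 -5.76 20.5 ] rot [-0.295  0.001 -0.003] rows 5.266268267462935
```

Emit:
{"api": "move_arm", "payload": {
  "deltas": [
    [0,-1.5,4,-0.3,0,0,4],
    [1,-3,8,-0.3,0,0,4],
    [2,-4,12,-0.3,0,0,4],
    [3.5,-5,16,-0.3,0,0,4],
    [4.8,-5.8,19.8,-0.3,0,0,4],
    [5.3,-5.8,20.8,-0.3,0,0,4],
    [5.3,-5.8,20.8,-0.3,0,0,4],
    [5.3,-5.8,20.8,-0.3,0,0,4]
  ]
}}

```text
t: 27.63
tool_pos: [0.433, -0.2761, 0.1101]
tool_rot: [0.483, 0.517, -0.483, 0.516]
force: [-0.3, 0.7, 0.4]
grip_width: 0.467
```

```bash
python3 fl.py w17 .058 .066; python3 go.py .4335 -.275 .03 4
```

```text
t 27.68 pos [ 0.4337 -0.275   0.1106] rot
 [[-0.     0.998  0.069]
 [ 0.001  0.069 -0.998]
 [-1.    -0.    -0.001]] F [-0.   0.6 -0.3] g 0.468
br 0.89 [332. 258.] [ 0.5084 -0.33    0.0205] (array([ 438.2, -329.9]), array([ 9.3, 68.6]), 4.5)
br 0.85 [ 82. 225.] [ 0.256  -0.3276  0.0084] 
br 0.82 [324. 194.] [ 0.49   -0.2691  0.0204] (array([ 433.6, -274.1]), array([10. , 44.6]), 3.35)
br 0.41 [499.   8.] [ 0.663  -0.0671  0.0187] 
t 27.73 pos [ 0.4341 -0.2746  0.111 ] yaw 4.04 F [-0.   1.2  0. ] g 0.468
delta [ 8.1  -0.06  0.04] rot [ 0.007 -0.005 -0.004] rows 1.9415127978930369
```

View pics/w17.png

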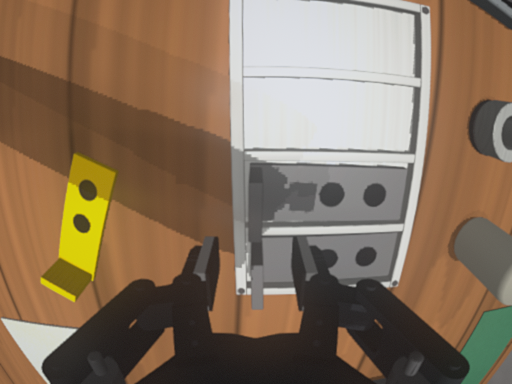

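Emit:
{"api": "move_arm", "payload": {
  "deltas": [
    [2,-0.05,0,0,0,0,4],
    [4,-0.05,0,0,0,0,4],
    [6,-0.05,0,0,0,0,4],
    [7.4,-0.05,0,0,0,0,4],
    [8,-0.05,0,0,0,0,4],
    [8.1,-0.05,0,0,0,0,2],
    [8.1,-0.05,0,0,0,0,0],
    [8.1,-0.05,0,0,0,0,0]
  ]
}}

```text
t: 28.4
tool_pos: [0.4339, -0.2759, 0.0309]
tool_rot: [0.482, 0.516, -0.482, 0.518]
force: [-0.4, 0.0, -1.6]
grip_width: 0.105
```

Emit:
{"api": "move_arm", "payload": {
  "deltas": [
    [0,0,0,0,0,0,0],
    [0,0,0,0,0,0,0],
    [0,0,0,0,0,0,0],
    [0,0,0,0,0,0,0]
  ]
}}

```text
t: 28.73
tool_pos: [0.4337, -0.2761, 0.0308]
tool_rot: [0.483, 0.516, -0.482, 0.517]
force: [-0.4, 2.1, 6.7]
grip_width: 0.106
```

Emit:
{"api": "move_arm", "payload": {
  "deltas": [
    [-1,0,0,0,0,0,0],
    [-2.5,0,0,0,0,0,0],
    [-5,0,0,0,0,0,0],
    [-8,0,0,0,0,0,0],
    [-11,0,0,0,0,0,0],
    [-13,0,0,0,0,0,0],
    [-13,0,0,0,0,0,0],
    [-13,0,0,0,0,0,0]
  ]
}}

```text
t: 29.4
tool_pos: [0.4334, -0.2764, 0.1613]
tool_rot: [0.483, 0.516, -0.483, 0.518]
force: [-0.3, -0.1, -1.6]
grip_width: 0.108
```

```bash
python3 - <<'E'
from h import *
snap('wrist','w18')
E
python3 go.py .50 .05 .16 -1.5;python3 go.py .4212 .1822 .15 -1.5
```

```text
t 29.45 pos [ 0.4326 -0.276   0.1599] yaw 3.93 F [-0.5 -0.4 -1.6] g 0.104
delta [-3.000e-02  8.950e+00 -3.206e+01] rot [ 1.086e+00  5.000e-03 -1.000e-03] rows 7.983081203456395
t 29.45 pos [ 0.4326 -0.276   0.1599] yaw 3.93 F [-0.5 -0.4 -1.6] g 0.104
delta [  0.97   2.   -45.79] rot [ 1.086e+00  5.000e-03 -1.000e-03] rows 10.99419800970861
```

View pics/w18.png

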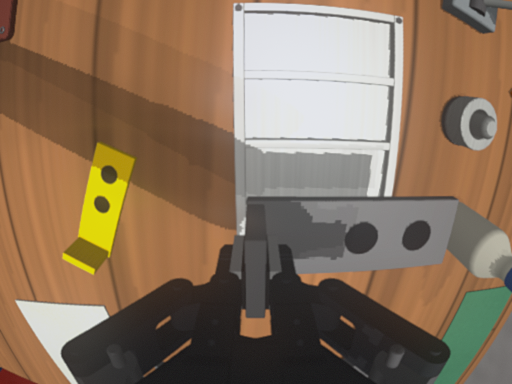

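Emit:
{"api": "move_arm", "payload": {
  "deltas": [
    [0,1,-2,0.1,0,0,0],
    [0,2.5,-5,0.3,0,0,0],
    [0,4,-8.5,0.5,0,0,0],
    [0,5.5,-12,0.7,0,0,0],
    [0,6.8,-15.5,0.9,0,0,0],
    [0,7.5,-19,1.1,0,0,0],
    [0,8,-22.5,1.1,0,0,0],
    [0,8,-26,1.1,0,0,0]
  ]
}}

```text
t: 30.12
tool_pos: [0.4943, -0.0091, 0.1584]
tool_rot: [-0.506, -0.494, 0.507, -0.492]
force: [1.0, 1.1, -1.4]
grip_width: 0.106
```

Emit:
{"api": "move_arm", "payload": {
  "deltas": [
    [0,-0.6,-3.5,0,0,0,0],
    [0,-1.5,-7,0,0,0,0],
    [0,-2.5,-10.5,0,0,0,0],
    [0,-4,-14,0,0,0,0],
    [0,-6,-17,0,0,0,0],
    [0,-7.3,-18.8,0,0,0,0],
    [0,-7.9,-19.1,0,0,0,0],
    [0,-7.9,-19.1,0,0,0,0]
  ]
}}

```text
t: 30.78
tool_pos: [0.4191, 0.183, 0.1588]
tool_rot: [-0.505, -0.494, 0.507, -0.494]
force: [0.4, -0.2, -0.5]
grip_width: 0.109
```

```bash
python3 held.py w19 -.032;python3 go.py .4212 .1822 .0375 -1.5
```

```text
tcp [0.4191 0.183  0.1588] n 12238 tail x(scanner) 0.0495 centre y -0.0306 err to slot 0.0014 yaw rel bed deg 0.12 underside z 0.1401 tilt -0.002
tcp in scanner [-0.0871 -0.0313]
t 30.83 pos [0.4204 0.1815 0.159 ] yaw -1.5 F [ 0.6 -0.5 -1. ] g 0.105
delta [12.15  0.09 -0.08] rot [-0.001  0.011  0.013] rows 2.9133302780926114
```

View pics/w19.png

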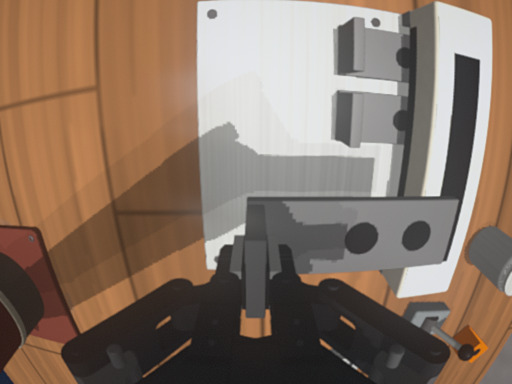

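Emit:
{"api": "move_arm", "payload": {
  "deltas": [
    [1,0,0,0,0,0,0],
    [4,0,0,0,0,0,0],
    [7,0,0,0,0,0,0],
    [9.5,0,0,0,0,0,0],
    [11,0,0,0,0,0,0],
    [11.9,0,0,0,0,0,0],
    [12.3,0,0,0,0,0,0],
    [12.3,0,0,0,0,0,0]
  ]
}}

```text
t: 31.5
tool_pos: [0.421, 0.1814, 0.0359]
tool_rot: [-0.507, -0.493, 0.507, -0.492]
force: [-0.4, 0.2, -1.5]
grip_width: 0.107
```

```bash
python3 held.py w20 -.032;python3 go.py .5012 .1801 .0337 -1.5
```

```text
tcp [0.421  0.1814 0.0359] n 12269 tail x(scanner) 0.0634 centre y -0.0326 err to slot -0.0006 yaw rel bed deg -0.17 underside z 0.0172 tilt -0.002
tcp in scanner [-0.0852 -0.0329]
t 31.55 pos [0.4214 0.1818 0.0368] yaw -1.6 F [-0.3 -0.4 -1.1] g 0.112
delta [ 0.31  7.98 -0.06] rot [-0.02  -0.004  0.003] rows 1.9144631317598064
```

Emit:
{"api": "move_arm", "payload": {
  "deltas": [
    [0.1,0,0,0,0,0,0],
    [0.1,0.5,0,0,0,0,0],
    [0.1,2,0,0,0,0,0],
    [0.1,3.5,0,0,0,0,0],
    [0.1,5,0,0,0,0,0],
    [0.1,6.3,0,0,0,0,0],
    [0.1,7.1,0,0,0,0,0],
    [0.1,7.1,0,0,0,0,0]
  ]
}}

```text
t: 32.22
tool_pos: [0.4941, 0.1799, 0.0363]
tool_rot: [0.508, 0.493, -0.507, 0.493]
force: [-0.6, -0.1, -1.4]
grip_width: 0.106
```

```bash
python3 go.py .502 .1801 .0337 -1.5
```

```text
t 32.22 pos [0.4941 0.1799 0.0363] yaw -1.64 F [-0.6 -0.1 -1.4] g 0.106
delta [ 0.27  0.79 -0.04] rot [-0.029 -0.01  -0.019] rows 0.19904267927329283
```

Emit:
{"api": "move_arm", "payload": {
  "deltas": [
    [0.2,0.2,0,0,0,0,0],
    [0.2,0.4,0,0,0,0,0],
    [0.2,0.6,0,0,0,0,0],
    [0.2,0.7,0,0,0,0,0],
    [0.2,0.7,0,0,0,0,0]
  ]
}}

```text
t: 32.63
tool_pos: [0.4991, 0.1799, 0.0339]
tool_rot: [0.507, 0.493, -0.507, 0.493]
force: [0.1, -0.2, 0.5]
grip_width: 0.106
```

Emit:
{"api": "move_arm", "payload": {
  "deltas": [
    [0,0.1,0,0,0,0,0],
    [0,0.2,0,0,0,0,0],
    [0,0.3,0,0,0,0,0],
    [0,0.3,0,0,0,0,0]
  ]
}}

```text
t: 32.97
tool_pos: [0.5017, 0.1799, 0.0338]
tool_rot: [-0.506, -0.493, 0.507, -0.493]
force: [-4.0, 0.3, 6.1]
grip_width: 0.105
```

Emit:
{"api": "move_arm", "payload": {
  "deltas": [
    [0,0.1,0,0,0,0,0],
    [0,0.2,0,0,0,0,0],
    [0,0.2,0,0,0,0,0]
  ]
}}

```text
t: 33.22
tool_pos: [0.5017, 0.1798, 0.0338]
tool_rot: [-0.505, -0.494, 0.508, -0.493]
force: [-15.1, -2.5, 15.8]
grip_width: 0.11
```

Third bracket home. Release, then fetch the fourth.

Emit:
{"api": "move_arm", "payload": {
  "deltas": [
    [0,0,0,0,0,0,1.6],
    [0,0,0,0,0,0,2.5],
    [0,-0.3,0,0,0,0,2.5],
    [-1,-0.3,0,0,0,0,2.5],
    [-4,-0.3,0,0,0,0,2.5],
    [-8,-0.3,0,0,0,0,4],
    [-11,-0.3,0,0,0,0,4],
    [-13,-2,0,0,0,0,4]
  ]
}}

```text
t: 33.88
tool_pos: [0.487, 0.1806, 0.1677]
tool_rot: [0.509, 0.492, -0.505, 0.493]
force: [0.2, -1.1, 0.0]
grip_width: 0.471
```

Emit:
{"api": "move_arm", "payload": {
  "deltas": [
    [0,0.3,3,0,0,0,4],
    [0,0.8,7,0,0,0,4],
    [0,1.2,11,0,0,0,4],
    [0,1.5,15,0,0,0,4],
    [0,1.5,19,0,0,0,4],
    [0,1.5,23,0,0,0,4],
    [0,1,27,-0.4,0,0,4],
    [0,0.5,31,-0.8,0,0,4]
  ]
}}

```text
t: 34.55
tool_pos: [0.4804, -0.1315, 0.1647]
tool_rot: [0.489, 0.511, -0.489, 0.511]
force: [0.7, 0.3, 0.5]
grip_width: 0.467
```

```bash
python3 go.py .4383 -.3405 .11 4
```

```text
t 34.55 pos [ 0.4804 -0.1315  0.1647] yaw 2.54 F [0.7 0.3 0.5] g 0.467
delta [ 5.47 -5.14 20.69] rot [-0.292  0.005 -0.014] rows 5.277669294627002
```

Emit:
{"api": "move_arm", "payload": {
  "deltas": [
    [0,-1.5,4,-0.3,0,0,4],
    [1,-3,8,-0.3,0,0,4],
    [2,-4,12,-0.3,0,0,4],
    [3.5,-4.7,16,-0.3,0,0,4],
    [4.8,-5.2,19.8,-0.3,0,0,4],
    [5.3,-5.2,20.9,-0.3,0,0,4],
    [5.3,-5.2,20.9,-0.3,0,0,4],
    [5.3,-5.2,20.9,-0.3,0,0,4]
  ]
}}

```text
t: 35.22
tool_pos: [0.4374, -0.3411, 0.1107]
tool_rot: [0.483, 0.517, -0.483, 0.516]
force: [1.0, -0.2, 0.3]
grip_width: 0.467
```

```bash
python3 fl.py w21 .058 .066; python3 go.py .4383 -.3405 .03 4
```

```text
t 35.27 pos [ 0.4381 -0.34    0.1112] rot
 [[ 0.001  0.998  0.069]
 [ 0.001  0.069 -0.998]
 [-1.     0.001 -0.001]] F [-0.4 -0.   0.1] g 0.47
br 0.87 [323. 193.] [ 0.4952 -0.3333  0.0204] (array([ 439.5, -340.8]), array([10., 46.]), 4.46)
br 0.83 [ 69. 164.] [ 0.256  -0.3296  0.0084] 
t 35.32 pos [ 0.4384 -0.3395  0.1114] yaw 4.03 F [-0.4 -0.3  0.5] g 0.468
delta [ 8.14 -0.03  0.1 ] rot [ 0.007 -0.002 -0.01 ] rows 1.9532661417167672
```

View pics/w21.png

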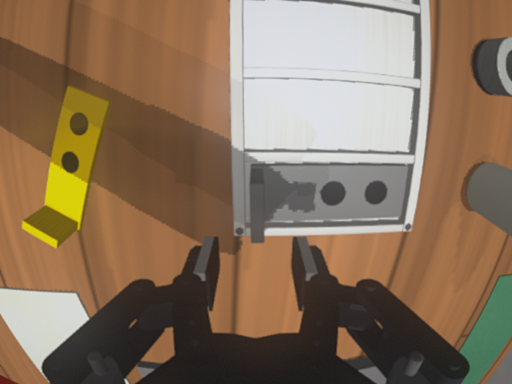

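Emit:
{"api": "move_arm", "payload": {
  "deltas": [
    [2,0.05,0.05,0,0,0,4],
    [4,0.05,0.05,0,0,0,4],
    [6,0.05,0.05,0,0,0,4],
    [7.4,0.05,0.05,0,0,0,4],
    [8,0.05,0.05,0,0,0,4],
    [8.1,0.05,0.05,0,0,0,2],
    [8.1,0.05,0.05,0,0,0,0],
    [8.1,0.05,0.05,0,0,0,0]
  ]
}}

```text
t: 35.98
tool_pos: [0.4391, -0.3412, 0.0311]
tool_rot: [0.482, 0.516, -0.482, 0.518]
force: [0.2, -0.1, -1.1]
grip_width: 0.108
```

Emit:
{"api": "move_arm", "payload": {
  "deltas": [
    [0,0,0,0,0,0,0],
    [0,0,0,0,0,0,0],
    [0,0,0,0,0,0,0],
    [0,0,0,0,0,0,0]
  ]
}}

```text
t: 36.32
tool_pos: [0.439, -0.3414, 0.031]
tool_rot: [0.483, 0.516, -0.482, 0.518]
force: [-1.5, 1.6, 6.4]
grip_width: 0.105
```

Emit:
{"api": "move_arm", "payload": {
  "deltas": [
    [-1,0,0,0,0,0,0],
    [-2.5,0,0,0,0,0,0],
    [-5,0,0,0,0,0,0],
    [-8,0,0,0,0,0,0],
    [-11,0,0,0,0,0,0],
    [-13,0,0,0,0,0,0],
    [-13,0,0,0,0,0,0],
    [-13,0,0,0,0,0,0]
  ]
}}

```text
t: 36.98
tool_pos: [0.4385, -0.3417, 0.1613]
tool_rot: [0.482, 0.516, -0.483, 0.518]
force: [-0.1, -0.1, -2.7]
grip_width: 0.105
```

```bash
python3 - <<'E'
from h import *
snap('wrist','w22')
E
python3 go.py .4195 .1182 .16 -1.5
```

```text
t 37.03 pos [ 0.4378 -0.3412  0.1599] yaw 3.93 F [-0.2 -0.4 -2.1] g 0.111
delta [-3.000e-02  1.320e+00 -4.596e+01] rot [1.085e+00 4.000e-03 1.000e-03] rows 11.026420467492155
```

View pics/w22.png

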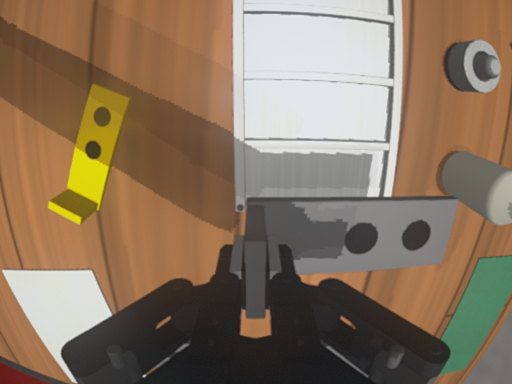

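Emit:
{"api": "move_arm", "payload": {
  "deltas": [
    [0,1,-2,0.1,0,0,0],
    [0,2.5,-5,0.3,0,0,0],
    [0,4,-8.5,0.5,0,0,0],
    [0,5.5,-12,0.7,0,0,0],
    [0,6.8,-15.5,0.9,0,0,0],
    [0,7.5,-19,1.1,0,0,0],
    [0,8,-22.5,1.1,0,0,0],
    [0,8,-26,1.1,0,0,0]
  ]
}}

```text
t: 37.7
tool_pos: [0.4995, -0.0742, 0.1584]
tool_rot: [-0.506, -0.494, 0.507, -0.492]
force: [1.4, -0.4, -1.5]
grip_width: 0.105
```

Emit:
{"api": "move_arm", "payload": {
  "deltas": [
    [0,-0.6,-3.5,0,0,0,0],
    [0,-1.5,-7,0,0,0,0],
    [0,-2.5,-10.5,0,0,0,0],
    [0,-4,-14,0,0,0,0],
    [0,-6,-17,0,0,0,0],
    [0,-7.6,-18.8,0,0,0,0],
    [0,-8.4,-19.2,0,0,0,0],
    [0,-8.4,-19.2,0,0,0,0]
  ]
}}

```text
t: 38.37
tool_pos: [0.4191, 0.1189, 0.1588]
tool_rot: [-0.505, -0.494, 0.507, -0.494]
force: [0.0, -0.1, -1.7]
grip_width: 0.105
```

```bash
python3 held.py w23 -.096;python3 go.py .4195 .1182 .0375 -1.5
```

```text
tcp [0.4191 0.1189 0.1588] n 12232 tail x(scanner) 0.0504 centre y -0.0948 err to slot 0.0012 yaw rel bed deg 0.52 underside z 0.14 tilt -0.001
tcp in scanner [-0.0854 -0.0954]
t 38.42 pos [0.4205 0.1174 0.1591] yaw -1.51 F [ 0.3 -0.5 -1.1] g 0.108
delta [12.16 -0.09 -0.09] rot [-0.002  0.013  0.011] rows 2.9154572044624407
```

View pics/w23.png

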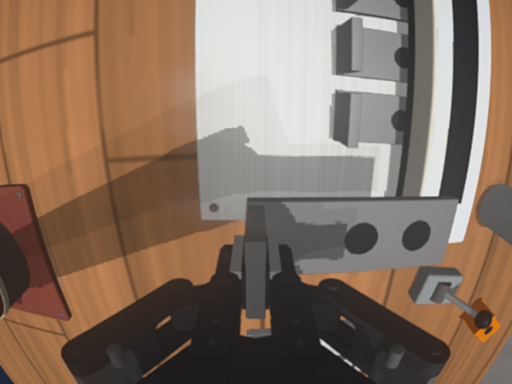

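Emit:
{"api": "move_arm", "payload": {
  "deltas": [
    [1,0,0,0,0,0,0],
    [4,0,0,0,0,0,0],
    [7,0,0,0,0,0,0],
    [9.5,0,0,0,0,0,0],
    [11,0,0,0,0,0,0],
    [11.9,0,0,0,0,0,0],
    [12.3,0,0,0,0,0,0],
    [12.3,0,0,0,0,0,0]
  ]
}}

```text
t: 39.08
tool_pos: [0.4212, 0.1174, 0.0359]
tool_rot: [-0.507, -0.493, 0.507, -0.492]
force: [0.6, -0.6, -0.5]
grip_width: 0.105
```

```bash
python3 held.py w24 -.096;python3 go.py .4995 .1161 .0337 -1.5
```

```text
tcp [0.4212 0.1174 0.0359] n 12233 tail x(scanner) 0.0635 centre y -0.0967 err to slot -0.0007 yaw rel bed deg 0.5 underside z 0.0171 tilt -0.001
tcp in scanner [-0.0833 -0.0968]
t 39.13 pos [0.4217 0.1177 0.0367] yaw -1.6 F [ 0.2  0.1 -1. ] g 0.107
delta [ 0.3   7.78 -0.06] rot [-0.02  -0.007  0.005] rows 1.8681889582831124
```

Emit:
{"api": "move_arm", "payload": {
  "deltas": [
    [0.1,0,0,0.1,0,0,0],
    [0.1,0.5,0,0.1,0,0,0],
    [0.1,2,0,0.1,0,0,0],
    [0.1,3.5,0,0.1,0,0,0],
    [0.1,5,0,0.1,0,0,0],
    [0.1,6.2,0,0.1,0,0,0],
    [0.1,6.9,0,0.1,0,0,0],
    [0.1,6.9,0,0.1,0,0,0]
  ]
}}

```text
t: 39.8
tool_pos: [0.4922, 0.1159, 0.0364]
tool_rot: [0.51, 0.49, -0.509, 0.491]
force: [0.0, -0.9, -1.4]
grip_width: 0.107
```

```bash
python3 go.py .500 .1161 .0337 -1.5
```

```text
t 39.8 pos [0.4922 0.1159 0.0364] yaw -2.13 F [ 0.  -0.9 -1.4] g 0.107
delta [ 0.27  0.78 -0.04] rot [-0.125 -0.009 -0.019] rows 0.1983740772659128
```

Emit:
{"api": "move_arm", "payload": {
  "deltas": [
    [0.2,0.2,0,0,0,0,0],
    [0.2,0.4,0,0,0,0,0],
    [0.2,0.6,0,0,0,0,0],
    [0.2,0.7,0,0,0,0,0],
    [0.2,0.7,0,0,0,0,0]
  ]
}}

```text
t: 40.22
tool_pos: [0.4972, 0.1159, 0.034]
tool_rot: [0.509, 0.491, -0.509, 0.491]
force: [-2.1, -0.3, 4.8]
grip_width: 0.11
```

Emit:
{"api": "move_arm", "payload": {
  "deltas": [
    [0,0.1,0,0,0,0,0],
    [0,0.2,0,0,0,0,0],
    [0,0.3,0,0,0,0,0],
    [0,0.3,0,0,0,0,0]
  ]
}}

```text
t: 40.55
tool_pos: [0.4999, 0.1158, 0.034]
tool_rot: [-0.509, -0.491, 0.509, -0.491]
force: [-4.5, 0.0, 6.1]
grip_width: 0.105
```

Emit:
{"api": "move_arm", "payload": {
  "deltas": [
    [0,0.1,0,0,0,0,0],
    [0,0.2,0,0,0,0,0],
    [0,0.2,0,0,0,0,0]
  ]
}}

```text
t: 40.8
tool_pos: [0.4999, 0.1158, 0.0339]
tool_rot: [-0.507, -0.492, 0.51, -0.491]
force: [-15.6, -1.4, 18.8]
grip_width: 0.11
```

Emit:
{"api": "move_arm", "payload": {
  "deltas": [
    [0,0,0,0,0,0,1.6],
    [0,0,0,0,0,0,2.5],
    [0,-0.3,0,0,0,0,2.5],
    [-1,-0.3,0,0,0,0,2.5],
    [-4,-0.3,0,0,0,0,2.5],
    [-8,-0.3,0,0,0,0,3],
    [-12,-1,-3,0,0,0,1],
    [-15,-2,-6,0,0,0,0]
  ]
}}

```text
t: 41.47
tool_pos: [0.4874, 0.168, 0.1791]
tool_rot: [0.51, 0.489, -0.509, 0.49]
force: [0.8, -0.3, -0.5]
grip_width: 0.077
```

Emit:
{"api": "move_arm", "payload": {
  "deltas": [
    [0,0,-1,0,0,0,0],
    [0,0,-1,0,0,0,0],
    [0,0,-1,0,0,0,0]
  ]
}}

```text
t: 41.72
tool_pos: [0.4868, 0.1792, 0.1768]
tool_rot: [0.509, 0.491, -0.508, 0.492]
force: [-0.2, -0.6, 0.0]
grip_width: 0.002
```

```bash
cat > chk.py <<'E'
from h import *
import sys
snap('wrist',sys.argv[1]);im,d,P=wload(sys.argv[1]);Q=P[d>0]
a=np.radians(-1.5);O=np.array([.507,.212]);ex=np.array([np.cos(a),np.sin(a)]);ey=np.array([-np.sin(a),np.cos(a)])
S=np.c_[(Q[:,:2]-O)@ex,(Q[:,:2]-O)@ey,Q[:,2]]
for y in(-.096,-.032,.032,.096):
    T=S[(np.abs(S[:,1]-y)<.03)&(S[:,2]>.055)&(S[:,2]<.07)&(S[:,0]<.03)&(S[:,0]>-.14)];
    pl=S[(np.abs(S[:,1]-y)<.031)&(S[:,2]>.0205)&(S[:,2]<.026)&(S[:,0]<.055)&(S[:,0]>.005)]
    print(y,len(T),rect(T) if len(T)>5 else '', 'plate',len(pl), np.round([pl[:,1].min(),pl[:,1].max(),np.median(pl[:,2])],4) if len(pl) else '')
h=S[(S[:,2]>.07)&(S[:,2]<.09)];print('head',rect(h) )
E
python3 chk.py w25; python3 -c "
from h import *
snap('top','top25');snap('scene','scene25')"; python3 go.py .74 -.06 .2 0
```

```text
-0.096 199 (array([ -3.8, -82.9]), array([19.4,  9. ]), 89.69) plate 1780 [-0.1228 -0.0714  0.0233]
-0.032 582 (array([ -3.4, -31.2]), array([45.5, 10. ]), 89.87) plate 2174 [-0.0571 -0.0064  0.0233]
0.032 645 (array([-3.6, 32.4]), array([46. , 10.3]), 89.58) plate 2416 [0.0072 0.0575 0.0233]
0.096 646 (array([-3.6, 96.7]), array([10.4, 45.9]), 0.84) plate 2432 [0.0712 0.122  0.0234]
head (array([-113.8,  -62.6]), array([758.3, 328. ]), 9.81)
t 41.87 pos [0.4866 0.1776 0.1754] yaw -2.14 F [-0.1  0.2  0.5] g -0.002
delta [-2.48 26.2  22.8 ] rot [-0.429  0.008  0.017] rows 8.350145939355691
```

View pics/w25.png

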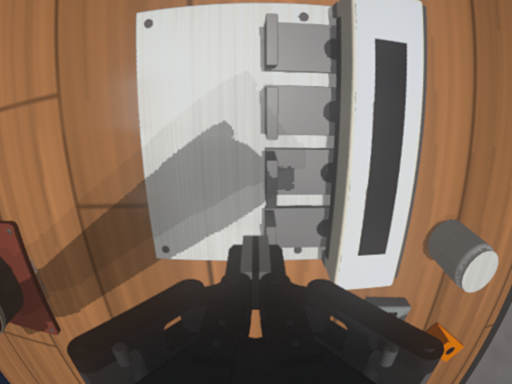

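View pics/scene25.png

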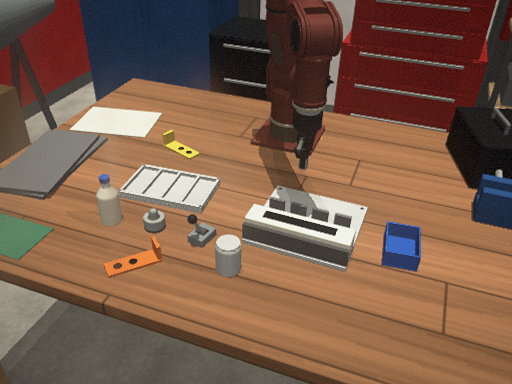

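View pics/top25.png

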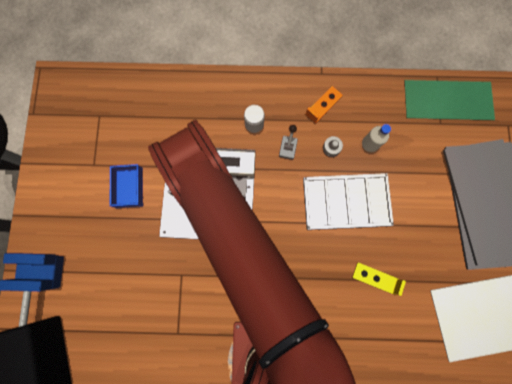

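All four flanges are in line within 0.4 mm, and the ring is on the post at (333,147) in the top view. The mould is empty. Next is the lever.

```bash
python3 go.py .7486 -.0602 .19 -10.9
```

```text
t 41.87 pos [0.4866 0.1776 0.1754] yaw -2.14 F [-0.1  0.2  0.5] g -0.002
delta [-1.48 27.07 22.78] rot [1.751 0.009 0.017] rows 8.491370927900899
```

Emit:
{"api": "move_arm", "payload": {
  "deltas": [
    [-1.5,2,1.7,0,0,0,0],
    [-1.5,5,4.2,0.3,0,0,0],
    [-1.5,8,6.7,0.6,0,0,0],
    [-1.5,11,9.3,0.9,0,0,0],
    [-1.5,14,11.8,1.2,0,0,0],
    [-1.5,17,14.3,1.5,0,0,0],
    [-1.5,20,16.8,1.75,0,0,0],
    [-1.5,23,19.3,1.75,0,0,0]
  ]
}}

```text
t: 42.53
tool_pos: [0.7104, -0.0252, 0.1898]
tool_rot: [-0.545, -0.45, 0.546, -0.45]
force: [0.5, 0.8, 0.2]
grip_width: -0.003
```

Emit:
{"api": "move_arm", "payload": {
  "deltas": [
    [0,2,1.7,0,0,0,0],
    [0,3.3,3,0,0,0,0],
    [0,3.3,3,0,0,0,0],
    [0,3.3,3,0,0,0,0]
  ]
}}

```text
t: 42.87
tool_pos: [0.7362, -0.0599, 0.1893]
tool_rot: [-0.545, -0.451, 0.546, -0.449]
force: [-0.2, -0.1, 0.1]
grip_width: -0.002
```

```bash
python3 - <<'E'
from h import *
snap('wrist','w26')
im,d,P=wload('w26');Q=P[d>0]
k=(Q[:,0]>.6)&(Q[:,0]<.76)&(Q[:,1]>-.1)&(Q[:,1]<.0)
b=Q[k&(Q[:,2]>.085)&(Q[:,2]<.115)];print('ball',len(b),b.min(0) if len(b) else '',b.max(0) if len(b) else '')
h=Q[k&(Q[:,2]>.02)&(Q[:,2]<.029)];print('housing',rect(h))
E
python3 go.py .7486 -.0602 .075 -10.9
```

```text
ball 727 [ 0.69749017 -0.06429318  0.0885372 ] [ 0.72252477 -0.03935315  0.10704047]
housing (array([671.9, -45.2]), array([50.4, 70. ]), 78.96)
t 42.92 pos [ 0.7359 -0.0581  0.19  ] yaw -10.85 F [-0.3  0.4 -0.7] g -0.004
delta [11.49  1.31 -0.03] rot [ 0.01  -0.004  0.024] rows 2.7741070256152534
```

View pics/w26.png

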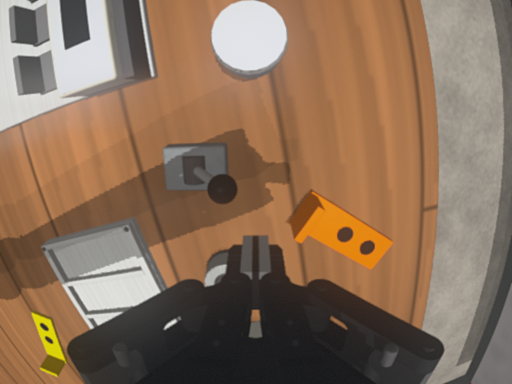

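Emit:
{"api": "move_arm", "payload": {
  "deltas": [
    [0,1.4,0,0,0,0,0],
    [2,1.4,0,0,0,0,0],
    [5,1.4,0,0,0,0,0],
    [8,1.4,0,0,0,0,0],
    [10.5,1.4,0,0,0,0,0],
    [11.4,1.4,0,0,0,0,0],
    [11.4,1.4,0,0,0,0,0]
  ]
}}

```text
t: 43.5
tool_pos: [0.7482, -0.0595, 0.0745]
tool_rot: [-0.543, -0.452, 0.546, -0.45]
force: [0.1, 0.1, -0.2]
grip_width: -0.005
```

```bash
python3 go.py .6635 -.0437 .075 -10.9
```

```text
t 43.5 pos [ 0.7482 -0.0595  0.0745] yaw -10.72 F [ 0.1  0.1 -0.2] g -0.005
delta [-0.01 -8.61  0.02] rot [0.036 0.005 0.054] rows 2.065451728312709
```

Emit:
{"api": "move_arm", "payload": {
  "deltas": [
    [0,-1,0,0,0,0,0],
    [0,-2,0,0,0,0,0],
    [0,-3,0,0,0,0,0],
    [0,-4,0,0,0,0,0],
    [0,-5,0,0,0,0,0],
    [0,-6,0,0,0,0,0],
    [0,-7,0,0,0,0,0],
    [0,-7.8,0,0,0,0,0]
  ]
}}

```text
t: 44.17
tool_pos: [0.6742, -0.0451, 0.0799]
tool_rot: [0.546, 0.45, -0.544, 0.452]
force: [0.9, 0.0, -0.5]
grip_width: 0.0
```

Emit:
{"api": "move_arm", "payload": {
  "deltas": [
    [0,-0.3,0,0,0,0,0],
    [0,-0.5,0,0,0,0,0],
    [0,-0.5,0,0,0,0,0]
  ]
}}

```text
t: 44.42
tool_pos: [0.669, -0.0447, 0.0781]
tool_rot: [0.545, 0.45, -0.545, 0.451]
force: [-0.6, 0.1, 0.2]
grip_width: -0.001
```

```bash
cat > lev.py <<'E'
from h import *
import sys
C=np.array([.672,-.0452]);u=np.array([-.982,.189])
for n in('scene','top'):
    f=n+sys.argv[1];im,d,_=snap(n,f);P=cloud(n,d)
    for o in outline_of(n,'scan_lever_tip')[:3]:
        Q=P[o['region']&(d>0)];Q=Q[Q[:,2]>.083]
        if len(Q)>3:
            c=(Q.min(0)+Q.max(0))/2;print(n,round(o['score'],2),np.round(c,3),'along',round((c[:2]-C)@u,4))
    cv2.imwrite(f'pics/{f}z.png',cv2.resize(im[190:260,150:250] if n=='scene' else im[110:180,250:350],None,fx=6,fy=6))
E
python3 lev.py 27
```

```text
(no output)
```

View pics/scene27z.png

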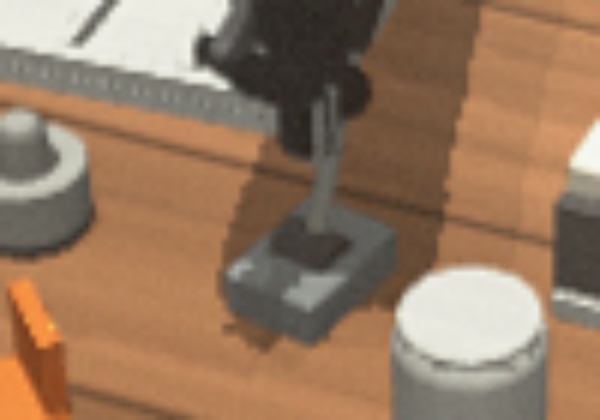

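Emit:
{"api": "move_arm", "payload": {
  "deltas": [
    [0.1,-0.2,0,0,0,0,0],
    [0.2,-0.4,0,0,0,0,0],
    [0.2,-0.5,0,0,0,0,0],
    [0.2,-0.5,0,0,0,0,0]
  ]
}}

```text
t: 44.95
tool_pos: [0.6635, -0.0439, 0.075]
tool_rot: [-0.545, -0.451, 0.545, -0.451]
force: [0.3, -0.7, 0.4]
grip_width: -0.002
```

Emit:
{"api": "move_arm", "payload": {
  "deltas": [
    [0,-0.2,0,0,0,0,0],
    [0,-0.3,0,0,0,0,0],
    [0,-0.3,0,0,0,0,0]
  ]
}}

```text
t: 45.2
tool_pos: [0.6607, -0.0433, 0.0752]
tool_rot: [-0.545, -0.451, 0.545, -0.451]
force: [1.4, -1.1, -0.8]
grip_width: 0.001
```

Emit:
{"api": "move_arm", "payload": {
  "deltas": [
    [0,-0.2,0,0,0,0,0],
    [0,-0.3,0,0,0,0,0],
    [0,-0.3,0,0,0,0,0]
  ]
}}

```text
t: 45.45
tool_pos: [0.6591, -0.0431, 0.0755]
tool_rot: [0.546, 0.45, -0.544, 0.451]
force: [6.7, -0.7, -3.9]
grip_width: -0.002
```

Emit:
{"api": "move_arm", "payload": {
  "deltas": [
    [0,-0.2,0,0,0,0,0],
    [0,-0.2,0,0,0,0,0],
    [0,-0.2,0,0,0,0,0]
  ]
}}

```text
t: 45.7
tool_pos: [0.6588, -0.0432, 0.0759]
tool_rot: [0.547, 0.449, -0.543, 0.452]
force: [13.5, -2.2, -6.8]
grip_width: -0.002
```

Emit:
{"api": "move_arm", "payload": {
  "deltas": [
    [0,1,0,0,0,0,0],
    [0,3,0,0,0,0,0],
    [-1,4,0,0,0,0,0],
    [-5,4,0,0,0,0,0],
    [-9,4,2,0,0,0,0],
    [-12,2,5,0,0,0,0],
    [-12,0,8,0,0,0,0],
    [-12,-2,11,0,0,0,0]
  ]
}}

```text
t: 46.37
tool_pos: [0.6158, -0.1473, 0.198]
tool_rot: [0.545, 0.45, -0.544, 0.452]
force: [-0.2, -1.3, 0.4]
grip_width: -0.003
```

Emit:
{"api": "move_arm", "payload": {
  "deltas": [
    [0,-3,4,0,0,0,0],
    [0,-6,6,0,0,0,0],
    [0,-9,8,0,0,0,0],
    [0,-12,10,0,0,0,0],
    [0,-12,10,0,0,0,0]
  ]
}}

```text
t: 46.78
tool_pos: [0.4729, -0.2267, 0.1948]
tool_rot: [-0.545, -0.449, 0.548, -0.448]
force: [1.1, -1.5, 0.5]
grip_width: 0.004
```

```bash
python3 lev.py 28; python3 m2.py >/dev/null; python3 go.py .5 -.2 .2 0
```

```text
scene 0.18 [0.759 0.071 0.089] along -0.0635
t 46.98 pos [ 0.4798 -0.2218  0.1956] yaw -10.76 F [-0.  -0.4 -0.4] g 0.001
delta [-0.44  1.58 -2.52] rot [-2.152 -0.    -0.01 ] rows 1.5029343178965429
```

View pics/scene28.png

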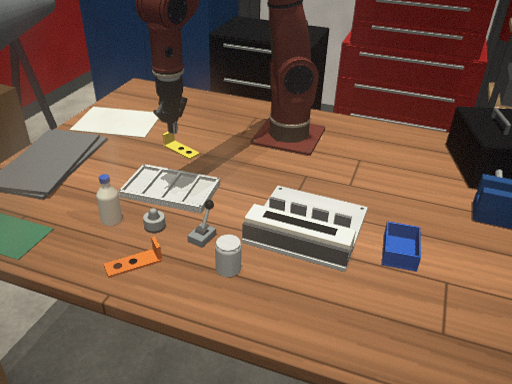

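View pics/top28.png

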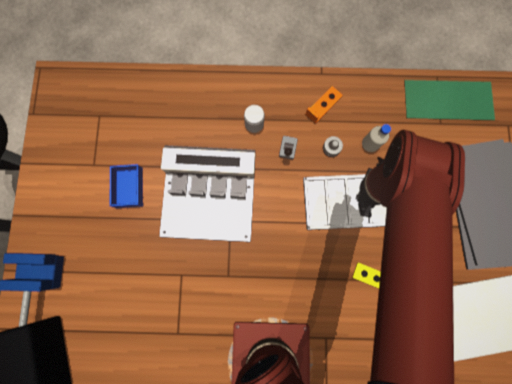

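```bash
python3 - <<'E'
from h import *
C=np.array([.672,-.0452]);u=np.array([-.982,.189])
a=np.radians(-1.5);O=np.array([.507,.212]);ex=np.array([np.cos(a),np.sin(a)]);ey=np.array([-np.sin(a),np.cos(a)])
for n in('top','scene'):
    im,d,_=snap(n,n+'29');Q=cloud(n,d)[d>0]
    k=(Q[:,0]>.59)&(Q[:,0]<.75)&(Q[:,1]>-.09)&(Q[:,1]<.0)&(Q[:,2]>.083)&(Q[:,2]<.13)
    b=Q[k];c=(b.min(0)+b.max(0))/2;print(n,'ball',len(b),c,'along',(c[:2]-C)@u,'ztop',b[:,2].max())
    S=np.c_[(Q[:,:2]-O)@ex,(Q[:,:2]-O)@ey,Q[:,2]]
    for y in(-.096,-.032,.032,.096):
        T=S[(np.abs(S[:,1]-y)<.03)&(S[:,2]>.052)&(S[:,2]<.07)&(S[:,0]<.03)&(S[:,0]>-.14)];print(y,len(T),rect(T) if len(T)>5 else '')
    p=(np.hypot(Q[:,0]-.675,Q[:,1]+.192)<.045);R_=Q[p&(Q[:,2]>.033)&(Q[:,2]<.043)];print('ring',len(R_),rect(R_),np.median(R_[:,2]))
E
```

```text
top ball 56 [ 0.63195669 -0.03809472  0.09699935] along 0.04066542373102696 ztop 0.10698148254214244
-0.096 56 (array([ -5. , -97.9]), array([44. , 10.4]), 88.54)
-0.032 57 (array([ -5. , -32.4]), array([44.3, 10.4]), 88.86)
0.032 57 (array([-4.5, 31.5]), array([46.2, 10.4]), 89.91)
0.096 55 (array([-4.9, 94.8]), array([44.5, 10.4]), 89.78)
ring 177 (array([ 675.3, -191.5]), array([58.2, 57.5]), 73.22) 0.03777130590393391
scene ball 70 [ 0.63741455 -0.03830951  0.09530787] along 0.03526521768714111 ztop 0.10739564213506442
-0.096 85 (array([ -2.4, -97.4]), array([16.2, 46.6]), 1.38)
-0.032 85 (array([ -4. , -32.4]), array([48.5, 19.6]), 85.54)
0.032 91 (array([-3.3, 31.5]), array([45.8, 17.8]), 89.95)
0.096 94 (array([-1.2, 96.2]), array([45.8, 15.1]), 88.68)
ring 165 (array([ 681. , -187.8]), array([52.8, 59.6]), 43.93) 0.03678603910929646
```

View pics/scene28z.png

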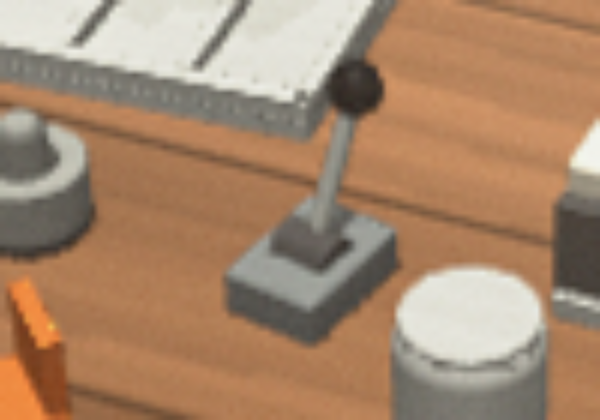

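```bash
python3 -c "
from h import *
st();print(job_done())"
```

```text
t 47.08 pos [ 0.4802 -0.2213  0.1953] rot
 [[ 0.001  0.983 -0.185]
 [ 0.001 -0.185 -0.983]
 [-1.     0.    -0.001]] F [0.1 0.2 0.3] g -0.001
the job is handed in; nothing more can be done
None
```

I parked the ring, slid all four grey brackets home under the scan head, and threw the lever last. The job was handed in at about 47 s with the robot clear of everything.

- **Ring:** it sits on the post's foot. Its top measured about 38 mm above the work surface, as it should when seated.
- **Brackets:** each was pushed tail-first until the back stop pushed back with 12–16 N. In the final images their flanges lie in line, with the top camera putting each within about 2 mm of its slot. The scene camera gave up to about 4 mm along the slide, where its reading is smeared.
- **Lever:** I pushed it to its end stop. The ball now stands about 38 mm past the pivot on the on side, which matches fully over. The lever network missed the ball in its new position (its only hit was the can), so I read this from the depth images instead.
- **Left alone:** the bottle, can, tray and both look-alikes were not touched. In the last pictures they look to be where they started; I did not measure them.
- **Grip:** my first grip on the ring was off-centre and shifted it about 5 mm on the bed, so I opened, re-centred and gripped it again. I saw no knock to any part and no slackening of the grip.

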